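# Peel the top tray off a sticky stack and present it

### The job

Two formed sample trays are nested and stick together in a grey stand. First slide the orange hold-down plate into the guides on the front deck of the stand until it is fully home, so that it pins the blue lower tray; then take the white top tray by its upright tab and peel it off, raising the tab's corner first while the opposite corner still sits in the stack, with the lower tray and the plate staying in place. Finish while still holding the white tray in the gripper, level and right way up, centred at least 15 cm above the green mat; do not put it down or let go, and do not disturb the clear bottle or the white box.

Things in the scene. Friction and masses are not known exactly. Their poses are not given: they have to be found in the camera images.
- stand: Grey tray stand, 245 (x) x 118 (y) mm, fixed. Origin on the bench under the centre of the tray stack; z up, -x to its front deck (near the robot), +x to its far end, where a metal lip (x 60 to 76, top 37 mm up) holds the lower tray's far rim down. Front deck: flat, x = -164 to -72 mm, top 31.5 mm above the bench, bare up to x = -110. Trays have 2 mm play in it.
- guide_mouth (a point): Centre of the mouth of the guides, on the deck, at (-110, 0, 31.5) mm of the stand; axes as the stand's. Two metal side guides run from here 35 mm along +x: 72 mm between their inner faces, roof lips reach in to y = +-27 mm, roof underside 6.5 mm above the deck, top 10.5 mm above it; open above between the lips.
- plate: Orange hold-down plate, loose, 0.12 kg, flat on the bench. Origin on its underside. Slab y -35 to 35, x -28 to 35 mm, 5 mm thick; +x end, corners rounded 12 mm, goes first into the guides. Crossbar 88 wide, 10 high, x -24 to -16, stops at the guide ends: fully home, the origin is at (-94, 0, 31.5) mm of the stand, x axes alike, front edge 11 mm over the lower tray's near rim.
- fin (a point): Grip point on the plate's upright fin, at (1, 0, 34) mm of the plate, axes as the plate's. Fin 30 mm long along x, 8 mm thick along y, top 45 mm above the plate's underside; fingers close along y.
- top_tray: White tray, 0.06 kg, nested in the blue one. Origin under the centre of its pocket, 15 mm above the bench when nested, axes as the stand's. Pocket 84 x 54, rim 110 (x) x 100 (y) mm, rim underside 16, top 20 mm above origin. Sprung rubber pads grip the pocket near its -x end (about 4 N) until that end has risen 13 mm. Peels by turning about its -x rim edge, the tab end (+x) rising.
- tab (a point): Grip point on the upright tab at the +x, +y corner of the white tray, at (41, 40, 43) mm of the tray. Tab 26 mm long along x, 7 mm thick along y, from 20 to 55 mm above the tray's origin; fingers close along y.
- tab_corner (a point): Corner of the white tray's rim beside the tab, on the rim's underside, at (55, 50, 16) mm of the tray; 31 mm above the bench when nested.
- opposite_corner (a point): Corner of the white tray's rim diagonally opposite the tab, on the rim's underside, at (-55, -50, 16) mm of the tray; 31 mm above the bench when nested.
- lower_tray: Blue tray, 0.10 kg, loose in the stand. Origin under its centre, 4 mm above the bench, axes as the stand's. Rim 140 (x) x 100 (y) mm, rim top 31 mm above the bench. The white tray has 5 mm play in it along x. Without the plate home, its -x end comes up with the white tray.
- mat: Green mat, 180 (x) x 120 (y) x 3 mm, fixed flat on the bench beside the stand. Origin at the centre of its underside.
- clear_bottle: Clear bottle with blue cap, 56 mm wide, 102 mm tall, loose, to be left alone. Origin at the centre of its underside.
- white_box: White box, 99 x 109 x 64 mm, loose, to be left alone. Origin at the centre of its underside.
Things that resemble listed ones, but are neither listed nor needed, are in the scene too. There is more than one size of the lower_tray; the one meant has the size given above.

How it is judged (in metres and radians):
On the way, in this order (a step that is already met when the one before it is completed fails the run):
1. the orange plate is fully home in the guides of the stand (x of plate in the frame of stand above -0.099 m and y of plate in the frame of stand between -0.005 and 0.005 m and z of plate in the frame of stand between 0.027 and 0.037 m and angle between the x axis of plate and the x axis of stand, either way round below 0.08 rad), for 0.2 s.
2. with the plate home, the tab's corner of the white tray is raised at least 12 mm while the opposite corner still sits in the stack (raised less than 6 mm) (all of step 1 and z of tab_corner in the frame of stand above 0.043 m and z of opposite_corner in the frame of stand below 0.037 m), for 0.1 s.
At the end, for the whole second after the job is handed in: White tray held still in the fingers, touching nothing else, underside over 0.13 m above the bench, centre within 50 mm of the mat's centre, within 0.3 rad of level; plate home within 5 mm, lower tray in the stand within 10 mm (all of step 1 and contact force between the fingers and top_tray above 1 N and height (world z) of top_tray above 0.13 m and horizontal distance between top_tray and mat below 0.05 m and angle between top_tray's own z axis and vertical below 0.3 rad and linear speed of top_tray below 0.03 m/s and contact force between top_tray and stand below 0.05 N and contact force between top_tray and lower_tray below 0.05 N and contact force between top_tray and mat below 0.05 N and z of lower_tray in the frame of stand between -0.002 and 0.012 m and horizontal distance between lower_tray and stand below 0.01 m); the arm keeps its last pose, push and grip.
It fails at once if the lower tray is lifted by more than 10 mm (z of lower_tray in the frame of stand above 0.014 m).
It fails at once if the clear bottle is moved by more than 30 mm (distance of clear_bottle from where it was at the start of the episode above 0.03 m).
It fails at once if the white box is moved by more than 30 mm (distance of white_box from where it was at the start of the episode above 0.03 m).
It also fails if it takes over 53 s, if anything falls off the work surface, if the arm or the gripper's body presses on something with over 40 N, if the wrist force passes 120 N, or if a joint passes its speed limit or range.

### The arm

A 6-joint arm with a two-finger parallel gripper is mounted at the origin on a cart in front of the work surface, level with it; the furniture and walls round the work are solid. World frame = base frame: x ahead of the robot, y to its left, z up, the work surface at z = 0. Lengths are in m, angles in degrees, forces in N, time in s.
With the tool pointing down it reaches from about 0.25 to 0.725 m from the base axis. Payload 9.7 kg.
Tool frame: the origin (TCP) lies at the very end of the fingers, on their centre line; the grasp point (between the pads) lies 19 mm behind it; z points along the fingers, y is the direction in which the jaws open and shut (so a half turn about z gives the same grasp; the last joint's range is limited). The gripper opens to 85 mm and grips with 20 to 120 N. Pads are 22 mm wide; open, the fingers measure 114 mm over their backs; the gripper's body (76 mm by 85 mm) begins 54 mm behind the grasp point. The pads swing forward as they close: fully open they stand 13 mm farther back than shut.
Start: joints at [68.239, 4.979, 10.078, 95.1, 0, 90], TCP at [0.204, 0.511, 0.231] pointing down, gripper open.
Joint ranges: [-179.16, 179.16], [-48.56, 103.87], [-65.8, 70.77], [-126.05, 130.52], [-82.76, 87.17], [-180, 180]. Speed limits (degrees/s): [127.2, 127.2, 147.25, 180, 180, 180].

### API

Orientations are given as [roll, pitch, yaw] about the fixed x, y, z axes, in that order (R = Rz(yaw) Ry(pitch) Rx(roll)).
In Python, from workcell import bot gives the robot as it stands. The module is installed in compiled form; this text tells all that it offers.
- The arm moves only by the tool step_arm, never from a script. Its arguments are lists of equal length, an entry for each row: "dr": the turn, a rotation vector about the tool's x, y, z in rad, a list of three; "xyz": the shift along the tool's x, y, z in units of 40 mm (1.0 is 40 mm), a list of three; "gripper": the opening, from 0 (shut) to 1 (fully open). In form: {"dr": [[wx, wy, wz], ...], "xyz": [[x, y, z], ...], "gripper": [gripper, ...]}. A call has exactly 8 rows; each row is the pose to reach, as a shift and turn from the pose commanded when the call began, along the tool's axes at that moment; what a row does not reach only later rows make up. A row lasts 1/10 s, in which the tool goes at most 50 mm and 8.59 degrees, less where a joint would pass 70% of its speed; a pose out of reach is approached as far as the arm can. A call with a gripper value outside its range is refused whole. The fingers move at their own pace and stop on an object; "squeeze" is the grip in N (left out, the last holds). Time passes only in rows, so rows that repeat a pose let the fingers close, or fill a call up. It gives the time, the measured TCP pose, the force and the opening at its end, in the units of the state.
- bot.get_obs(): the state, without advancing time (a new reading comes with each control period).
- bot.camera(name): name is "scene" or "top" or "wrist"; returns a dict with "image" (480x640x3 uint8, red, green, blue), "camera_matrix" (3x3 intrinsics, pixels), "R" (3x3) and "t" (3): a world point X has camera coordinates R X + t. Camera axes: x right, y down, z forward; pixel columns grow to the right and rows downward; lengths in m; the calibration is good to about 2 mm. The wrist camera is an equidistant fisheye: a pixel r from the principal point sees the ray r / f radians off the axis. A picture is of the moment at which its call begins. There is no depth.
- bot.job_done(): hands the job in, once; it reports no verdict.
Trained networks look in a picture, given as the dict that the camera call returned (one of the last four; its "shot" number tells which), for a name from the list of things; names that differ only in an ending like _2 or _b are one class to them, and where a whole thing is asked for, a point or a joint stands for the part that bears it (a point fixed in the world has none). Each returns a list of dicts, best first, with "p" (0 to 1); they miss things now and then, are a little off and sometimes report something else, mostly with a low value. They report only what shows in the picture. A call takes as long as a camera call. They do not tell look-alikes from the thing itself.
- bot.regions_of(picture, thing): "region" (480x640 bool, what is visible of it) and "box" ([centre column, centre row, width, height] in pixels, round what is visible of it).
The state is a dict: "time": time; "q": joint angles; "qd": joint speeds; "joint_efforts": joint torques, N m; "ee_pos": TCP position; "tcp_rot": TCP orientation; "wrist_force": force on the tool from outside, world axes, zero at the start; "torque": the same for the moment, N m; "opening": finger opening in m.
Only numpy, scipy, OpenCV 4.12 (cv2) and the standard library are available. Lean on these libraries where they do the work, as an engineer would, in place of code of your own. Each camera call takes 0.05 s, during which the arm holds its last target.

## Working session

There is one attempt and no reset: what is moved stays moved. The work goes in short steps, Python scripts to look and compute and a tool call to move; the robot and the scene stay as the last step left them, time stands still between calls to the robot, and variables do not carry over. Pictures are saved under pics/ and viewed, and the job is handed in when it is done.

Besides the shell and the picture viewer there is one more tool, called after "Call:" as name(argument=value, ...) on one line, values as JSON. step_arm: Moves the arm, as the interface text tells. Its arguments: {"type":"object","properties":{"dr":{"type":"array"},"xyz":{"type":"array"},"gripper":{"type":"array"},"squeeze":{"type":"number"}},"required":["dr","xyz","gripper"]}

```bash
mkdir -p pics; ls
cat > h.py <<'E'
import numpy as np, cv2, pickle
from workcell import bot
def save(im,name): cv2.imwrite('pics/'+name,cv2.cvtColor(im,cv2.COLOR_RGB2BGR))
E
python3 - <<'E'
from h import *
o=bot.get_obs(); print(o)
for n in ['scene','top','wrist']:
    c=bot.camera(n); save(c['image'],n+'0.png'); print(n,c['camera_matrix'].tolist(),c['R'].tolist(),c['t'].tolist(),c['shot'])
    pickle.dump(c,open(n+'0.pkl','wb'))
E
```

```text
pics
{'time': 0.0, 'q': array([6.82387506e+01, 5.01364155e+00, 1.00335533e+01, 9.50989825e+01,
       2.14642855e-04, 8.99996354e+01]), 'qd': array([ 2.93223333e-02, -2.84412526e-02,  5.31733701e-02,  6.09130510e-05,
        5.61108769e-02,  1.03257880e-01]), 'joint_efforts': array([ 2.56169122e-03, -5.20381129e+01,  4.64813089e+01,  1.60314061e-02,
        1.60853023e-05,  1.81632356e-05]), 'ee_pos': array([0.20382157, 0.51059439, 0.23055061]), 'tcp_rot': array([-1.79920929e+02, -2.15145859e-04,  1.58239115e+02]), 'wrist_force': array([ 0.33767196, -1.09787104,  0.62189863]), 'torque': array([0.01424613, 0.02467787, 0.00281959]), 'opening': 0.08528065965573584}
scene [[514.1025541723815, 0.0, 314.73483428479994], [0.0, 514.1025541723815, 233.14971180224327], [0.0, 0.0, 1.0]] [[0.798624682934065, -0.6018142645120447, 0.004266947186384577], [-0.40683652264715287, -0.5450811289336924, -0.7330556641352308], [0.4434891877473874, 0.5837003973873914, -0.6801552664215461]] [-0.39363713270120626, 0.3491051101883213, 1.2144317076424544] 1
top [[602.8147565341544, 0.0, 318.9643213998836], [0.0, 602.8147565341544, 238.85969399562606], [0.0, 0.0, 1.0]] [[-0.0094743847290648, -0.999946295258572, -0.0042003134005699555], [-0.9988428772134191, 0.009661826431276437, -0.04711216138143776], [0.04715021393402591, 0.0037490943798778437, -0.9988807744757664]] [0.1326582238340386, 0.5865899013869875, 1.4602856900672831] 2
wrist [[371.64829954431775, 0.0, 319.3508637212466], [0.0, 371.64829954431775, 244.18582520750556], [0.0, 0.0, 1.0]] [[0.3701278851836939, 0.928980176436745, -0.001086460768569344], [0.8869069596378367, -0.35301645010089794, 0.2979520614195015], [0.2764080200634859, -0.1112439559963397, -0.9545802159582341]] [-0.5478861149000761, -0.03927590309199263, 0.37929469318505027] 3
```

View pics/scene0.png

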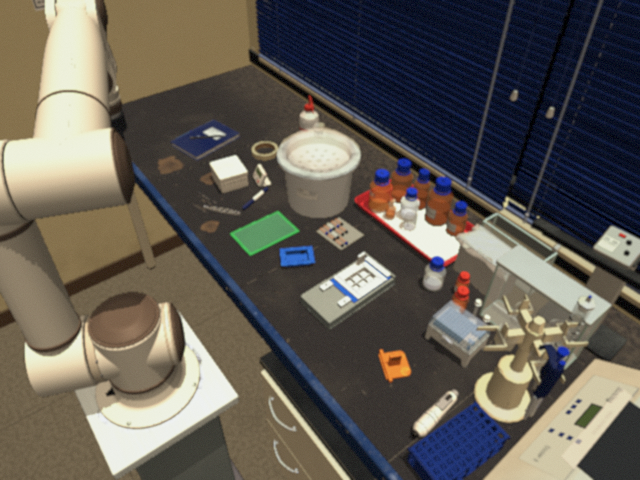

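View pics/top0.png

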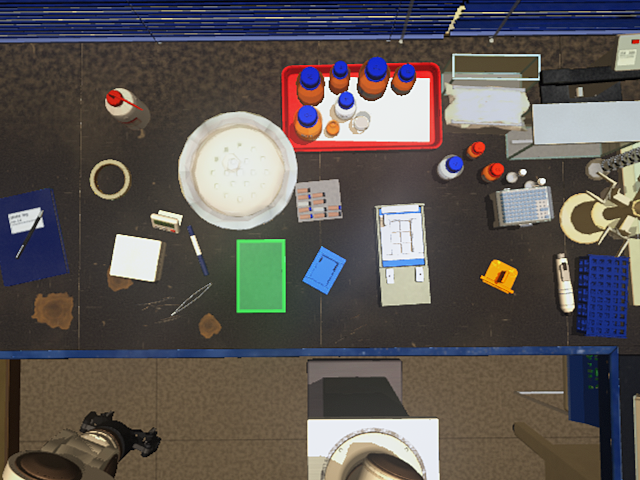

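View pics/wrist0.png

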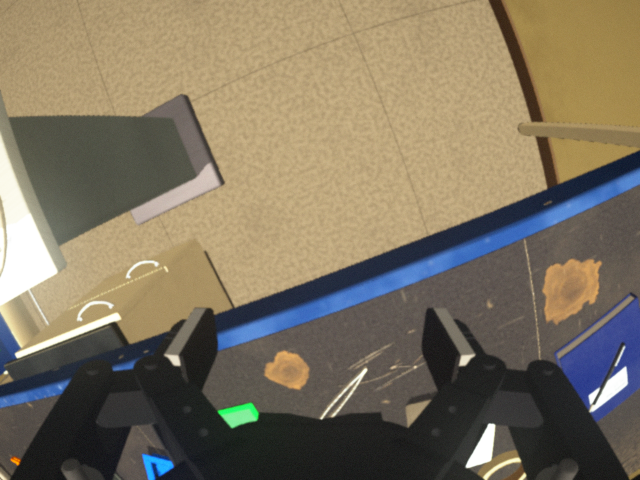

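Run:
```python
from h import *
s=pickle.load(open('scene0.pkl','rb'))['image'];t=pickle.load(open('top0.pkl','rb'))['image']
a=cv2.resize(s[245:335,290:410],None,fx=5,fy=5,interpolation=cv2.INTER_CUBIC)
b=cv2.resize(s[335:395,360:430],(525,450),interpolation=cv2.INTER_CUBIC)
save(a,'c1.png');save(t is not None and cv2.resize(t[190:315,360:530],None,fx=4.6,fy=4.6,interpolation=cv2.INTER_CUBIC),'c2.png');save(b,'c3.png')
for n in ['scene','top']:
    c=bot.camera(n); pickle.dump(c,open(n+'1.pkl','wb'))
    for k in ['stand','plate','top_tray','lower_tray','mat','clear_bottle','white_box','tab','fin']:
        print(n,k,[(round(d['p'],2),np.round(d['box']).tolist()) for d in bot.regions_of(c,k)][:3])
```

```text
scene stand [(0.73, [347.0, 290.0, 91.0, 75.0])]
scene plate [(0.83, [394.0, 369.0, 30.0, 37.0])]
scene top_tray [(0.84, [362.0, 277.0, 56.0, 47.0])]
scene lower_tray [(0.73, [358.0, 280.0, 56.0, 40.0]), (0.61, [296.0, 257.0, 33.0, 20.0])]
scene mat [(0.77, [264.0, 235.0, 70.0, 39.0])]
scene clear_bottle [(0.85, [434.0, 274.0, 24.0, 35.0])]
scene white_box [(0.62, [229.0, 175.0, 33.0, 37.0])]
scene tab [(0.7, [360.0, 276.0, 55.0, 48.0])]
scene fin [(0.93, [394.0, 365.0, 29.0, 32.0])]
top stand [(0.79, [402.0, 254.0, 59.0, 101.0])]
top plate [(0.95, [499.0, 278.0, 36.0, 32.0])]
top top_tray [(0.88, [402.0, 235.0, 48.0, 49.0])]
top lower_tray [(0.93, [326.0, 271.0, 41.0, 49.0])]
top mat [(0.74, [260.0, 277.0, 50.0, 73.0])]
top clear_bottle [(0.74, [448.0, 167.0, 26.0, 22.0])]
top white_box [(0.7, [137.0, 258.0, 57.0, 46.0])]
top tab [(0.56, [402.0, 236.0, 45.0, 46.0])]
top fin [(0.75, [401.0, 237.0, 43.0, 55.0]), (0.6, [499.0, 276.0, 41.0, 36.0])]
```

View pics/c1.png

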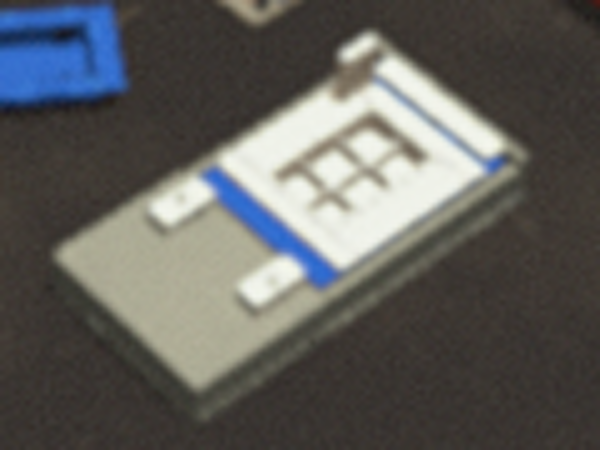

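View pics/c2.png

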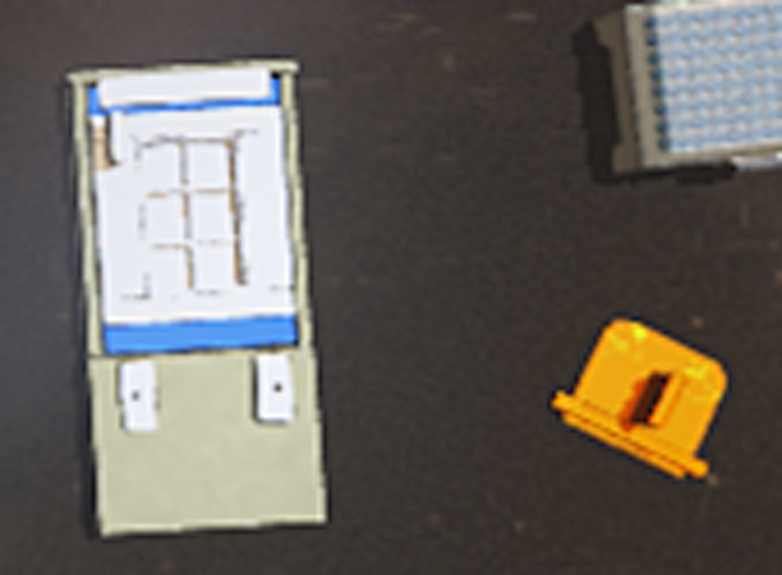

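View pics/c3.png

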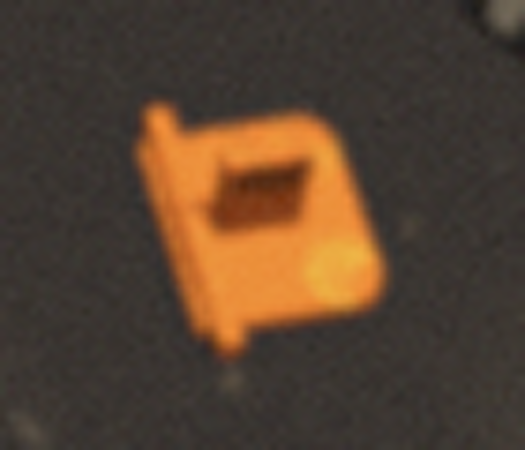

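```bash
cat >> h.py <<'E'
from scipy.optimize import least_squares
def proj(c,X):
    X=np.atleast_2d(X); p=X@c['R'].T+c['t']; K=c['camera_matrix']
    if c.get('fish'):
        r=np.hypot(p[:,0],p[:,1]); th=np.arctan2(r,p[:,2]); u=p[:,:2]/np.maximum(r,1e-9)[:,None]*th[:,None]
    else: u=p[:,:2]/p[:,2:]
    return np.c_[K[0,0]*u[:,0]+K[0,2],K[1,1]*u[:,1]+K[1,2]]
def load(n):
    c=pickle.load(open(n+'.pkl','rb'))
    if n.startswith('wrist'): c['fish']=True
    return c
def ray(c,uv,z):
    K=c['camera_matrix']; d=np.array([(uv[0]-K[0,2])/K[0,0],(uv[1]-K[1,2])/K[1,1]])
    if c.get('fish'):
        th=np.hypot(*d); v=np.r_[d/th*np.sin(th),np.cos(th)]
    else: v=np.r_[d,1]
    C=-c['R'].T@c['t']; w=c['R'].T@v
    return C+w*(z-C[2])/w[2]
def fit(obs,x0,freez=True,loss='soft_l1'):
    # obs: list of (cam, localpt mm, uv); params x,y,yaw[,z]
    def res(p):
        c,s=np.cos(p[2]),np.sin(p[2]); out=[]
        for cam,P,uv in obs:
            P=np.array(P)/1000; X=[p[0]+c*P[0]-s*P[1],p[1]+s*P[0]+c*P[1],P[2]+(p[3] if freez else 0)]
            out.append(proj(cam,X)[0]-uv)
        return np.array(out).ravel()
    r=least_squares(res,x0 if freez else x0[:3],loss=loss)
    return r.x,res(r.x).reshape(-1,2)
E
python3 - <<'E'
from h import *
t=load('top1');s=load('scene1')
T=lambda a,b:np.array([360+a/4.6,190+b/4.6]); S=lambda a,b:np.array([290+a/5,245+b/5]); P=lambda a,b:np.array([360+a/7.5,335+b/7.5])
obs=[(t,(-164,59,31.5),T(103,533)),(t,(-164,-59,31.5),T(326,520)),(t,(-70,50,31),T(106,353)),(t,(-70,-50,31),T(299,342)),
(t,(-110,27,42),T(155,428)),(t,(-110,-27,42),T(258,421)),
(t,(55,-50,35),T(282,107)),(t,(-55,-50,35),T(296,316)),(t,(-55,50,35),T(107,323)),
(s,(-164,59,31.5),S(55,255)),(s,(-164,-59,31.5),S(200,388)),(s,(-70,-50,31),S(322,287)),(s,(-110,27,42),S(165,226)),(s,(-110,-27,42),S(240,293)),
(s,(-55,-50,35),S(335,270))]
x,r=fit(obs,[.5,0,0,0]);print('stand',x,np.degrees(x[2]));print(r.round(1))
# plate
obs=[(t,(-28,35,5),T(572,402)),(t,(-16,44,10),T(560,390)),(t,(-24,44,10),T(553,402)),(t,(-24,-44,10),T(693,478)),(t,(-16,-44,10),T(708,465)),
(s,(-24,44,10),P(140,150)),(s,(-16,44,10),P(158,103)),(s,(-24,-44,10),P(228,350)),(s,(-16,-44,10),P(245,335)),
(t,(-14,4,45),T(655,425)),(t,(16,4,45),T(672,375)),
]
x,r=fit(obs,[.45,-.3,-.4,0]);print('plate',x,np.degrees(x[2]));print(r.round(1))
# fit without fin
for z in (.003,): print('mat',[ray(t,p,z).round(3) for p in [(237,240),(285,239),(286,312),(237,312)]])
print('bottle',ray(t,(448,172),.09),'tray tab',ray(t,T(100,140),.07), 'box',ray(t,(137,258),.06))
E
```

```text
stand [ 0.59109752 -0.07386848  0.05245343 -0.00073324] 3.0053604147919972
[[-0.2  0. ]
 [ 0.3 -0.2]
 [ 0.3 -0.1]
 [-0.3 -0.3]
 [ 0.8 -0.3]
 [ 0.9 -0.2]
 [ 0.  -0.9]
 [ 0.2 -0.9]
 [-0.2  0.2]
 [-1.5 -0.2]
 [-1.3  0.8]
 [-1.   0.5]
 [-0.2  0.2]
 [-1.7 -1.1]
 [ 0.6  0.1]]
plate [ 0.49093661 -0.31679594 -0.46540297 -0.00098205] -26.66562572789798
[[-1.8  3.4]
 [ 0.1 -0. ]
 [ 0.2  0.3]
 [ 2.4 -0.3]
 [ 0.5 -0.4]
 [-0.1 -4.9]
 [ 0.6  0.9]
 [-1.8 -0.3]
 [-0.7  1.2]
 [-1.1 -0.8]
 [ 0.6 -1.3]]
mat [array([0.587, 0.329, 0.003]), array([0.589, 0.211, 0.003]), array([0.41 , 0.21 , 0.003]), array([0.411, 0.33 , 0.003])]
bottle [ 0.73728444 -0.17535349  0.09      ] tray tab [ 0.62720831 -0.02143777  0.07      ] box [0.54444307 0.55836609 0.06      ]
```

```bash
cat >> h.py <<'E'
from scipy.spatial.transform import Rotation as Ro
def plan(pos,rpy,calls=1,show=True):
    """print total tool-frame shift (units of 40mm) and rotvec from measured pose"""
    o=bot.get_obs(); R0=Ro.from_euler('xyz',o['tcp_rot'],degrees=True); R1=Ro.from_euler('xyz',rpy,degrees=True)
    d=R0.inv().apply(np.array(pos)-o['ee_pos'])/.04; w=(R0.inv()*R1).as_rotvec()
    print('t',o['time'],'tcp',o['ee_pos'].round(4),o['tcp_rot'].round(2),'open',round(o['opening'],4),'F',o['wrist_force'].round(1))
    print('xyz',d.round(3),'dr',w.round(4),'deg',np.degrees(w).round(2),'mm',d.round(3)*40,'q',o['q'].round(1))
    return d,w
E
python3 - <<'E'
from h import *
plan([.37,.05,.25],[180,0,96])
E
```

```text
t 1.15 tcp [0.2039 0.5108 0.2313] [180.    -0.   158.24] open 0.0852 F [-0.6 -0.6 -0.1]
xyz [-8.127 -9.16  -0.468] dr [ 1.0000e-04 -1.0000e-04  1.0863e+00] deg [ 0.   -0.   62.24] mm [-325.08 -366.4   -18.72] q [68.2  5.  10.1 95.1  0.  90. ]
```

Call:
step_arm(dr=[[0,0,0.14],[0,0,0.28],[0,0,0.42],[0,0,0.56],[0,0,0.7],[0,0,0.84],[0,0,0.98],[0,0,1.1]], xyz=[[-0.8,-0.9,-0.05],[-1.6,-1.8,-0.1],[-2.4,-2.7,-0.15],[-3.2,-3.6,-0.2],[-4.0,-4.5,-0.25],[-4.8,-5.4,-0.3],[-5.6,-6.3,-0.35],[-6.4,-7.2,-0.4]], gripper=[1,1,1,1,1,1,1,1])

```text
time: 1.95
ee_pos: [0.335, 0.1466, 0.2476]
tcp_rot: [179.9, -0.0, 94.9]
wrist_force: [1.5, 0.1, 0.8]
opening: 0.0856
```

Run:
```python
from h import *
plan([.40,-.27,.22],[180,0,-26.7])
```

```text
t 1.95 tcp [0.335  0.1466 0.2476] [ 1.7994e+02 -2.0000e-02  9.4920e+01] open 0.0856 F [1.5 0.1 0.8]
xyz [-10.517   0.725   0.689] dr [ 3.0000e-04 -1.3000e-03  2.1227e+00] deg [ 2.0000e-02 -8.0000e-02  1.2162e+02] mm [-420.68   29.     27.56] q [ 23.6 -19.6 -10.1  99.4  -0.  108.7]
```

Call:
step_arm(dr=[[0,0,0.14],[0,0,0.28],[0,0,0.42],[0,0,0.56],[0,0,0.7],[0,0,0.84],[0,0,0.98],[0,0,1.1]], xyz=[[-1.1,0.1,0.05],[-2.2,0.2,0.1],[-3.3,0.25,0.15],[-4.4,0.3,0.2],[-5.5,0.35,0.25],[-6.6,0.4,0.3],[-7.7,0.45,0.35],[-8.8,0.5,0.4]], gripper=[1,1,1,1,1,1,1,1])

```text
time: 2.75
ee_pos: [0.3866, -0.2023, 0.2314]
tcp_rot: [180.0, -0.0, 31.8]
wrist_force: [0.2, 0.8, 0.3]
opening: 0.0852
```

Run:
```python
from h import *
plan([.40,-.27,.22],[180,0,-26.7])
```

```text
t 2.75 tcp [ 0.3866 -0.2023  0.2314] [ 1.7996e+02 -3.0000e-02  3.1840e+01] open 0.0852 F [0.2 0.8 0.3]
xyz [-0.607  1.614  0.287] dr [ 4.0000e-04 -8.0000e-04  1.0217e+00] deg [ 2.000e-02 -5.000e-02  5.854e+01] mm [-24.28  64.56  11.48] q [-27.6 -10.5  -4.8  95.7   0.  120.5]
```

Call:
step_arm(dr=[[0,0,-0.14],[0,0,-0.28],[0,0,-0.42],[0,0,-0.56],[0,0,-0.7],[0,0,-0.84],[0,0,-0.98],[0,0,-1.12]], xyz=[[0.4,0.2,0.0],[0.8,0.4,0],[1.2,0.6,0],[1.6,0.8,0],[2.0,1.0,0],[2.4,1.2,0],[2.8,1.4,0],[3.2,1.6,0]], gripper=[1,1,1,1,1,1,1,1])

```text
time: 3.55
ee_pos: [0.5299, -0.1862, 0.2312]
tcp_rot: [180.0, -0.0, 96.7]
wrist_force: [0.1, -0.3, -0.4]
opening: 0.0854
```

Run:
```python
from h import *
plan([.58,-.36,.22],[180,0,153.3])
```

```text
t 3.55 tcp [ 0.5299 -0.1862  0.2312] [180.    -0.    96.69] open 0.0854 F [ 0.1 -0.3 -0.4]
xyz [-4.462  0.737  0.281] dr [ 0.     0.    -0.988] deg [  0.     0.   -56.61] mm [-178.48   29.48   11.24] q [-19.4   6.6  11.8  95.2   0.   64. ]
```

Call:
step_arm(dr=[[0,0,-0.14],[0,0,-0.28],[0,0,-0.42],[0,0,-0.56],[0,0,-0.7],[0,0,-0.84],[0,0,-0.96],[0,0,-0.96]], xyz=[[-0.7,0.1,0.0],[-1.4,0.2,0],[-2.1,0.3,0],[-2.8,0.4,0.1],[-3.5,0.5,0.2],[-4.1,0.65,0.25],[-4.2,0.7,0.25],[-4.2,0.7,0.25]], gripper=[1,1,1,1,1,1,1,1])

```text
time: 4.35
ee_pos: [0.5757, -0.351, 0.2203]
tcp_rot: [180.0, -0.1, 151.4]
wrist_force: [0.2, 0.6, 0.1]
opening: 0.0855
```

Run:
```python
from h import *
c=bot.camera('wrist'); save(c['image'],'wrist1.png'); pickle.dump(c,open('wrist1.pkl','wb'))
plan([.58,-.36,.22],[180,0,153.3])
```

```text
t 4.4 tcp [ 0.5756 -0.3504  0.2208] [ 1.7999e+02 -5.0000e-02  1.5119e+02] open 0.0856 F [ 0.5 -0.1 -0.3]
xyz [-0.213 -0.158  0.019] dr [ 0.0001 -0.0008 -0.0368] deg [ 0.01 -0.05 -2.11] mm [-8.52 -6.32  0.76] q [-31.3  23.1  30.6  97.5   0.   -2.5]
```

View pics/wrist1.png

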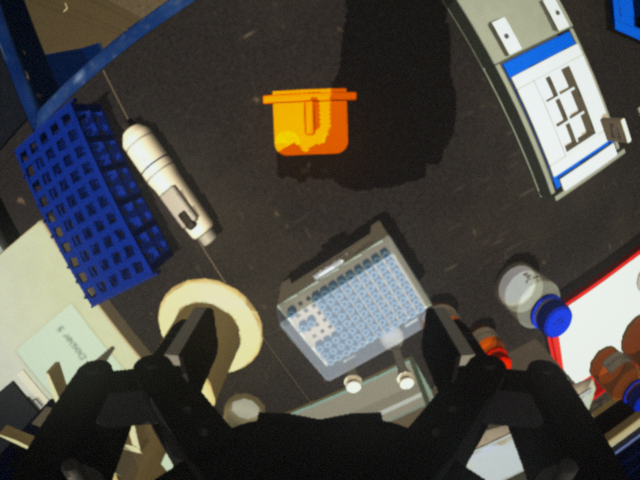

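Run:
```python
from h import *
c=load('wrist1')['image']
a=cv2.resize(c[80:165,255:365],None,fx=7,fy=7,interpolation=cv2.INTER_CUBIC);save(a,'c4.png')
a=cv2.resize(c[0:200,440:640],None,fx=3,fy=3,interpolation=cv2.INTER_CUBIC);save(a,'c5.png')
```

```text
(no output)
```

View pics/c4.png

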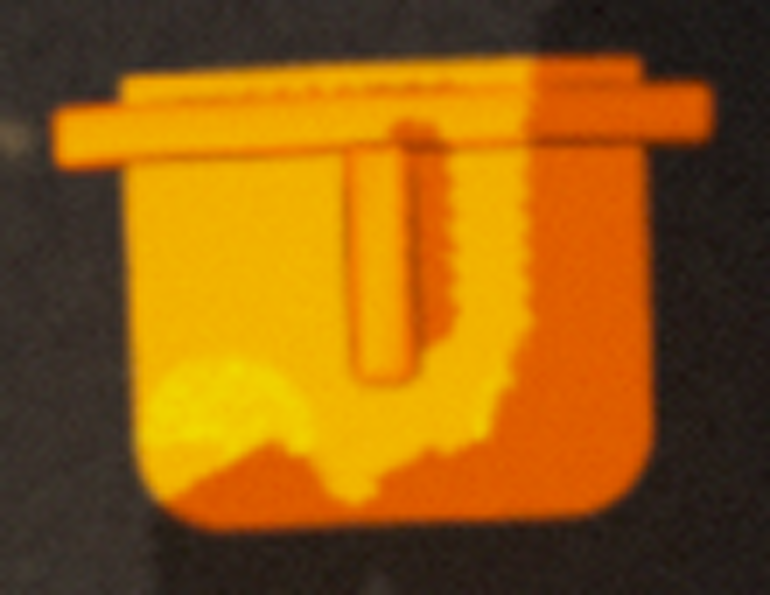

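View pics/c5.png

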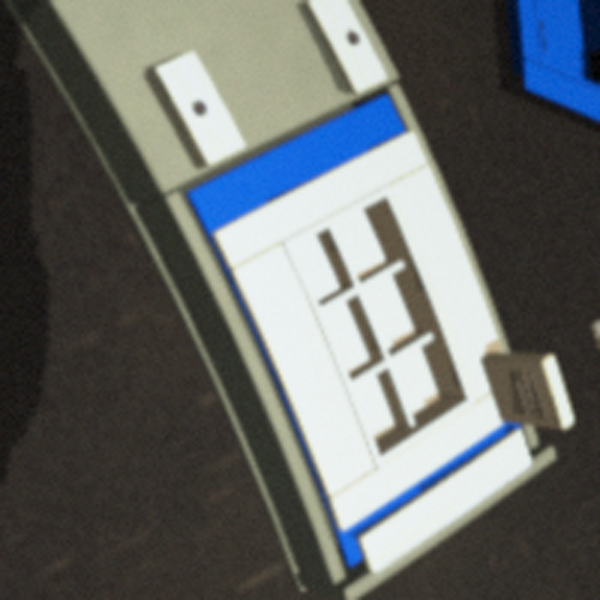

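Run:
```python
from h import *
t=load('top1');s=load('scene1');w=load('wrist1')
Q=lambda a,b:np.array([255+a/7,80+b/7]); T=lambda a,b:np.array([360+a/4.6,190+b/4.6]);V=lambda a,b:np.array([440+a/3,b/3])
obs=[(w,(-28,-35,5),Q(122,76)),(w,(-28,35,5),Q(641,57)),(w,(-24,-44,10),Q(53,108)),(w,(-16,-44,10),Q(60,168)),(w,(-24,44,10),Q(711,83)),(w,(-16,44,10),Q(712,141)),
(w,(35,0,5),Q(395,523)),(w,(10,35,5),Q(652,380)),(w,(10,-35,5),Q(134,385)),
(w,(-14,4,45),Q(405,150)),(w,(-14,-4,45),Q(347,150)),(w,(16,4,45),Q(413,383)),(w,(16,-4,45),Q(357,383))]
for ob in (obs,obs[:9]):
  x,r=fit(ob,[.49,-.317,-.46,0]);print('plate',x,np.degrees(x[2]));print((r*7).round(0).tolist())
x,r=fit(obs+[(t,(-16,44,10),T(560,390)),(t,(-24,44,10),T(553,402)),(t,(-16,-44,10),T(708,465)),(t,(-14,4,45),T(655,425)),(t,(16,4,45),T(672,375))],[.49,-.317,-.46,0]);print('plate all',x,np.degrees(x[2]));print(r[-5:].round(1).tolist())
obs=[(w,(-70,50,31),V(390,93)),(w,(-70,-50,31),V(190,190)),(w,(-110,27,42),V(308,0)),(w,(-110,-27,42),V(194,51)),(w,(-110,-44,42),V(151,67)),(w,(-55,50,35),V(408,130)),(w,(-55,-50,35),V(213,231)),(w,(28,43.5,70),V(545,356)),(w,(54,43.5,70),V(575,428))]
x,r=fit(obs,[.59,-.074,.05,0]);print('stand',x,np.degrees(x[2]));print((r*3).round(0).tolist())
```

```text
plate [ 4.92966719e-01 -3.17351849e-01 -4.65883595e-01 -3.33840292e-04] -26.69316373045452
[[1.0, 5.0], [-0.0, 4.0], [0.0, 3.0], [-4.0, 0.0], [1.0, 2.0], [1.0, 2.0], [2.0, 0.0], [-3.0, -45.0], [0.0, -31.0], [5.0, -8.0], [-4.0, -5.0], [5.0, 4.0], [-5.0, 6.0]]
plate [ 0.49304471 -0.3173416  -0.46581374  0.00101245] -26.68916162584033
[[0.0, 4.0], [1.0, 3.0], [-1.0, 2.0], [-6.0, 0.0], [2.0, 2.0], [3.0, 2.0], [2.0, 1.0], [-2.0, -45.0], [-0.0, -31.0]]
plate all [ 0.49273113 -0.31728733 -0.46538036 -0.00167403] -26.66433054916014
[[0.2, -0.8], [0.3, -0.4], [0.6, -1.2], [-1.0, -1.6], [0.7, -2.0]]
stand [ 5.92382640e-01 -7.51568703e-02  4.36010523e-02  1.05665212e-04] 2.4981562803728687
[[-2.0, 1.0], [-5.0, 1.0], [-0.0, 1.0], [-0.0, -2.0], [3.0, -1.0], [5.0, 1.0], [-1.0, 1.0], [7.0, -1.0], [-2.0, -2.0]]
```

Run:
```python
from h import *
plan([.4938,-.3178,.075],[180,0,153.32])
```

```text
t 4.4 tcp [ 0.5756 -0.3504  0.2208] [ 1.7999e+02 -5.0000e-02  1.5119e+02] open 0.0856 F [ 0.5 -0.1 -0.3]
xyz [ 2.181 -0.273  3.646] dr [ 0.0001 -0.0008 -0.0372] deg [ 0.01 -0.05 -2.13] mm [ 87.24 -10.92 145.84] q [-31.3  23.1  30.6  97.5   0.   -2.5]
```

Call:
step_arm(dr=[[0,0,-0.01],[0,0,-0.02],[0,0,-0.037],[0,0,-0.037],[0,0,-0.037],[0,0,-0.037],[0,0,-0.037],[0,0,-0.037]], xyz=[[0.6,-0.1,0.8],[1.2,-0.2,1.6],[1.8,-0.25,2.4],[2.18,-0.27,3.2],[2.18,-0.27,3.65],[2.18,-0.27,3.65],[2.18,-0.27,3.65],[2.18,-0.27,3.65]], gripper=[1,1,1,0.8,0.7,0.6,0.6,0.6])

```text
time: 5.2
ee_pos: [0.4949, -0.3181, 0.0771]
tcp_rot: [-180.0, 0.1, 153.4]
wrist_force: [0.1, -0.0, -0.2]
opening: 0.0509
```

Run:
```python
from h import *
plan([.4938,-.3178,.015],[180,0,153.32])
```

```text
t 5.2 tcp [ 0.4949 -0.3181  0.0771] [-1.7999e+02  1.4000e-01  1.5344e+02] open 0.0509 F [ 0.1 -0.  -0.2]
xyz [ 0.032 -0.004  1.553] dr [-0.0002  0.0025  0.002 ] deg [-0.01  0.14  0.12] mm [ 1.28 -0.16 62.12] q [-32.7   9.8  -1.6  78.4   0.   -6.2]
```

Call:
step_arm(dr=[[0,0,0],[0,0,0],[0,0,0],[0,0,0],[0,0,0],[0,0,0],[0,0,0],[0,0,0]], xyz=[[0.02,0,0.6],[0.02,0,1.2],[0.02,0,1.55],[0.02,0,1.55],[0.02,0,1.55],[0.02,0,1.55],[0.02,0,1.55],[0.02,0,1.55]], gripper=[0.6,0.6,0.6,0.6,0,0,0,0], squeeze=50)

```text
time: 6.0
ee_pos: [0.4939, -0.318, 0.0147]
tcp_rot: [-180.0, 0.1, 153.5]
wrist_force: [0.2, 1.2, 5.5]
opening: 0.0069
```

Run:
```python
from h import *
plan([.4938,-.3178,.115],[180,0,153.32])
```

```text
t 6.0 tcp [ 0.4939 -0.318   0.0147] [-1.7999e+02  1.3000e-01  1.5348e+02] open 0.0069 F [0.2 1.2 5.5]
xyz [-1.000e-03  2.000e-03 -2.508e+00] dr [-0.0002  0.0022  0.0028] deg [-0.01  0.13  0.16] mm [-4.0000e-02  8.0000e-02 -1.0032e+02] q [-32.8  11.3  -6.9  71.6   0.   -6.2]
```

Call:
step_arm(dr=[[0,0,0],[0,0,0],[0,0,0],[0,0,0],[0,0,0],[0,0,0],[0,0,0],[0,0,0]], xyz=[[0,0,-0.2],[0,0,-0.5],[0,0,-1.0],[0,0,-1.5],[0,0,-2.0],[0,0,-2.0],[0,0,-2.0],[0,0,-2.0]], gripper=[0,0,0,0,0,0,0,0])

```text
time: 6.8
ee_pos: [0.4928, -0.3172, 0.0922]
tcp_rot: [180.0, -0.1, 153.5]
wrist_force: [0.2, 0.5, -1.7]
opening: 0.0071
```

Run:
```python
from h import *
c=bot.camera('wrist'); save(c['image'],'wrist2.png'); pickle.dump(c,open('wrist2.pkl','wb'))
plan([.433,-.082,.085],[180,0,-177.25])
```

```text
t 6.85 tcp [ 0.4927 -0.3171  0.092 ] [ 1.7999e+02 -1.1000e-01  1.5349e+02] open 0.0073 F [-0.6 -0.6 -1.2]
xyz [3.959 4.594 0.183] dr [ 0.0007 -0.0018 -0.5108] deg [  0.04  -0.1  -29.26] mm [158.36 183.76   7.32] q [-32.8   9.5  -0.3  80.3   0.   -6.3]
```

View pics/wrist2.png

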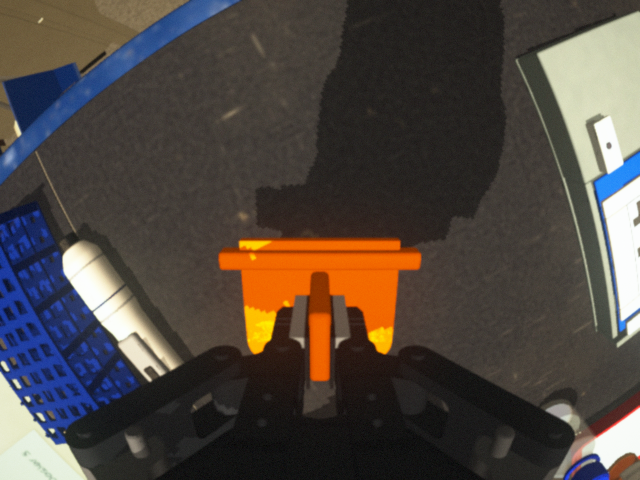

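Call:
step_arm(dr=[[0,0,-0.08],[0,0,-0.16],[0,0,-0.24],[0,0,-0.32],[0,0,-0.4],[0,0,-0.46],[0,0,-0.51],[0,0,-0.51]], xyz=[[0.6,0.7,0.0],[1.2,1.4,0],[1.8,2.1,0],[2.4,2.8,0.1],[3.0,3.5,0.1],[3.6,4.2,0.15],[3.9,4.5,0.15],[3.95,4.6,0.15]], gripper=[0,0,0,0,0,0,0,0])

```text
time: 7.65
ee_pos: [0.433, -0.0808, 0.0866]
tcp_rot: [180.0, -0.1, -177.1]
wrist_force: [0.6, 0.3, -1.6]
opening: 0.0072
```

Run:
```python
from h import *
for n in ['wrist','top','scene']:
    c=bot.camera(n); save(c['image'],n+'3.png'); pickle.dump(c,open(n+'3.pkl','wb'))
plan([.433,-.082,.085],[180,0,-177.25])
```

```text
t 7.8 tcp [ 0.4341 -0.0826  0.087 ] [-1.7999e+02 -2.0000e-02 -1.7735e+02] open 0.0072 F [-0.1 -0.8 -1.9]
xyz [0.027 0.015 0.049] dr [-0.0002 -0.0003 -0.0017] deg [-0.01 -0.02 -0.1 ] mm [1.08 0.6  1.96] q [-10.8 -10.3 -20.6  79.7  -0.  -13.4]
```

View pics/wrist3.png

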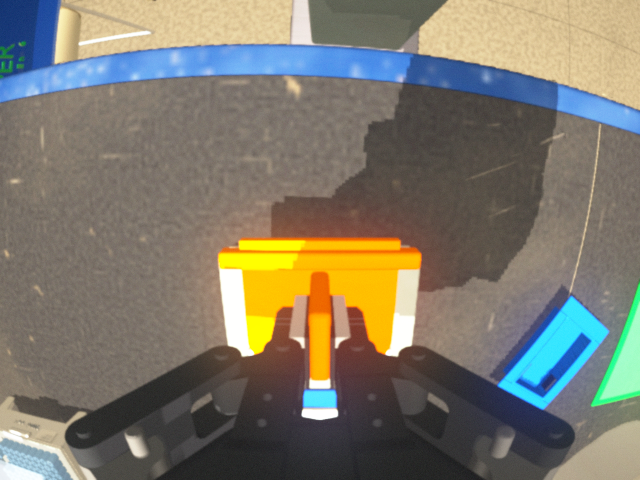

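View pics/scene3.png

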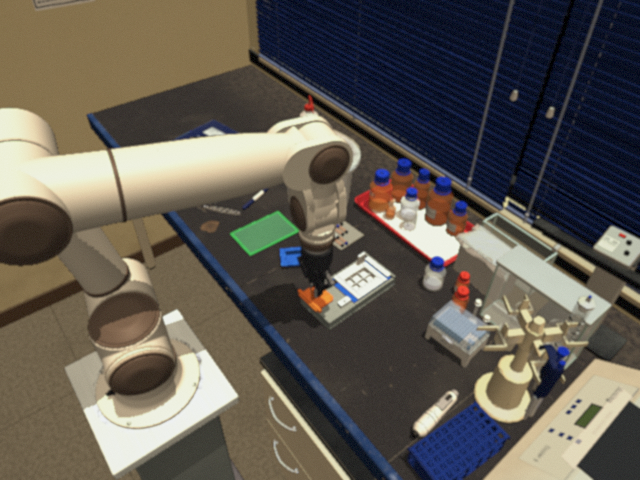

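Run:
```python
from h import *
c=load('wrist3')['image']
save(cv2.resize(c[225:425,200:440],None,fx=3.3,fy=3,interpolation=cv2.INTER_CUBIC),'c6.png')
c=load('top3')['image']
save(cv2.resize(c[190:330,330:480],None,fx=4.2,fy=4.2,interpolation=cv2.INTER_CUBIC),'c7.png')
```

```text
(no output)
```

View pics/c6.png

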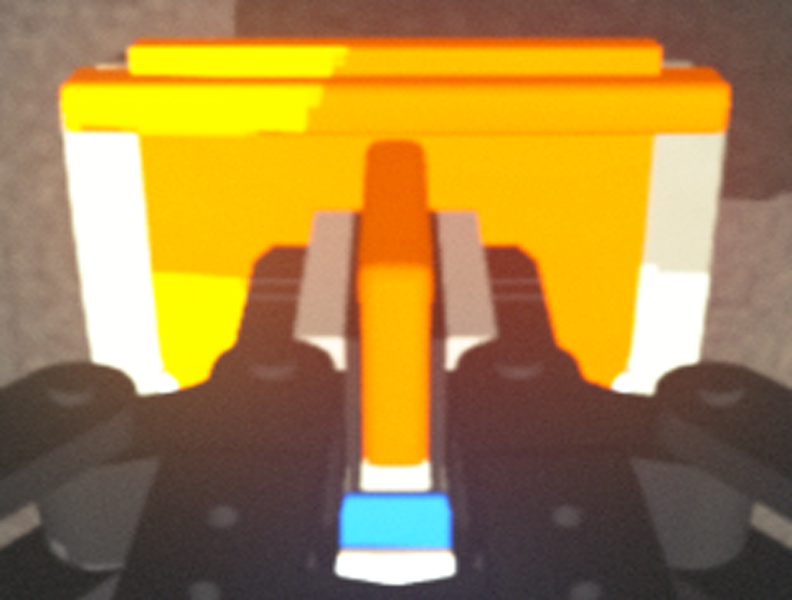

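View pics/c7.png

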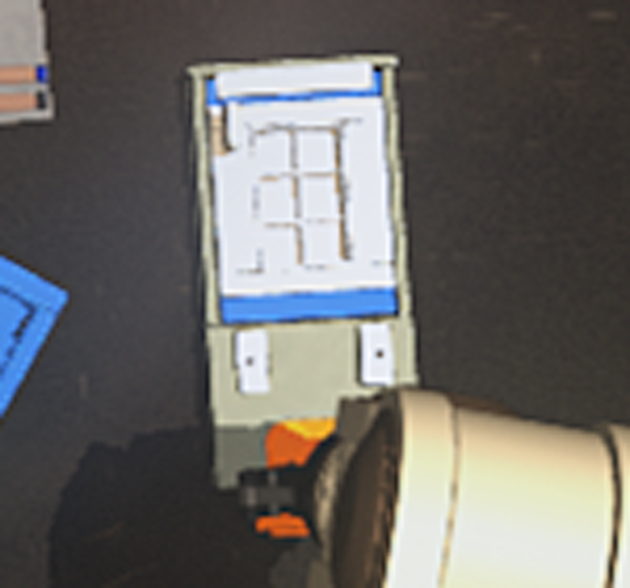

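Run:
```python
from h import *
w=load('wrist3');t=load('top1');w1=load('wrist1')
Q=lambda a,b:np.array([200+a/3.3,225+b/3])
for e in ([(68,140),(80,250),(92,362)],[(724,140),(712,250),(701,360)]):
    print([ray(w,Q(*p),.0315).round(4).tolist() for p in e])
L=np.array([ray(w,Q(*p),.0315)[:2] for p in [(68,140),(80,250),(92,362)]]);Rr=np.array([ray(w,Q(*p),.0315)[:2] for p in [(724,140),(712,250),(701,360)]])
for A in(L,Rr):
    d=A[2]-A[0];print('yaw',np.degrees(np.arctan2(d[1],d[0])))
obs=[(w,(-28,-35,5),Q(130,44)),(w,(-28,35,5),Q(660,44)),(w,(-24,-44,10),Q(62,85)),(w,(-16,-44,10),Q(68,131)),(w,(-24,44,10),Q(729,85)),(w,(-16,44,10),Q(727,131)),
(w,(16,4,45),Q(430,464)),(w,(16,-4,45),Q(362,464))]
x,r=fit(obs,[.433,-.082,.05,.07]);print('plate',x,np.degrees(x[2]),(r*3).round(0).tolist())
o=bot.get_obs();print(o['ee_pos'],o['tcp_rot'])
```

```text
[[0.4379, -0.14, 0.0315], [0.462, -0.1389, 0.0315], [0.4891, -0.1382, 0.0315]]
[[0.432, -0.0237, 0.0315], [0.4561, -0.0223, 0.0315], [0.4827, -0.0201, 0.0315]]
yaw 2.033278036030017
yaw 4.040514890023667
plate [ 0.43063601 -0.08219972  0.05043478  0.06985338] 2.8897002883010665 [[3.0, 0.0], [-1.0, 1.0], [-0.0, -4.0], [-1.0, 1.0], [1.0, -4.0], [-2.0, 1.0], [1.0, 1.0], [-0.0, 1.0]]
[ 0.43412732 -0.08256266  0.08697432] [-1.79990628e+02 -1.58524598e-02 -1.77345286e+02]
```

Call:
step_arm(dr=[[0,0,-0.004],[0,0,-0.004],[0,0,-0.004],[0,0,-0.004],[0,0,-0.004],[0,0,-0.004],[0,0,-0.004],[0,0,-0.004]], xyz=[[0,0,0.3],[0,0,0.6],[0,0,0.8],[0,0,0.93],[0,0,0.98],[0,0,0.98],[0,0,0.98],[0,0,0.98]], gripper=[0,0,0,0,0,0,0,0])

```text
time: 8.6
ee_pos: [0.4343, -0.0823, 0.0485]
tcp_rot: [-180.0, 0.0, -177.1]
wrist_force: [-0.0, 0.3, -2.4]
opening: 0.0069
```

Run:
```python
from h import *
yw=3.0; S=np.array([.5915,-.0738]); d=np.array([np.cos(np.radians(yw)),np.sin(np.radians(yw))])
p=S-.120*d
plan([p[0],p[1],.0467],[180,0,-177.1])
```

```text
t 8.6 tcp [ 0.4343 -0.0823  0.0485] [-1.7999e+02  4.0000e-02 -1.7706e+02] open 0.0069 F [-0.   0.3 -2.4]
xyz [-0.937  0.008  0.046] dr [-0.0002  0.0007  0.0007] deg [-0.01  0.04  0.04] mm [-37.48   0.32   1.84] q [-10.7  -9.5 -24.2  75.3  -0.  -13.7]
```

Lower gently in steps to feel the deck.

Call:
step_arm(dr=[[0,0,0],[0,0,0],[0,0,0],[0,0,0],[0,0,0],[0,0,0],[0,0,0],[0,0,0]], xyz=[[0,0,0.02],[0,0,0.03],[0,0,0.04],[0,0,0.045],[0,0,0.05],[0,0,0.05],[0,0,0.05],[0,0,0.05]], gripper=[0,0,0,0,0,0,0,0])

```text
time: 9.4
ee_pos: [0.434, -0.0823, 0.0462]
tcp_rot: [180.0, 0.0, -177.1]
wrist_force: [-2.2, -0.0, 1.6]
opening: 0.007
```

Call:
step_arm(dr=[[0,0,0],[0,0,0],[0,0,0],[0,0,0],[0,0,0],[0,0,0],[0,0,0],[0,0,0]], xyz=[[0,0,-0.015],[-0.1,0,-0.015],[-0.25,0,-0.015],[-0.4,0,-0.015],[-0.55,0,-0.015],[-0.7,0,-0.015],[-0.8,0,-0.015],[-0.8,0,-0.015]], gripper=[0,0,0,0,0,0,0,0])

```text
time: 10.2
ee_pos: [0.4664, -0.0804, 0.0464]
tcp_rot: [180.0, -0.0, -177.0]
wrist_force: [1.2, 2.8, -1.1]
opening: 0.0073
```

Run:
```python
from h import *
plan([.4975,-.079,.0467],[180,0,-177.0])
for n in ['wrist','top']:
    c=bot.camera(n); save(c['image'],n+'4.png'); pickle.dump(c,open(n+'4.pkl','wb'))
```

```text
t 10.2 tcp [ 0.4664 -0.0804  0.0464] [ 1.7997e+02 -1.0000e-02 -1.7704e+02] open 0.0073 F [ 1.2  2.8 -1.1]
xyz [-0.778 -0.006 -0.007] dr [ 0.0006 -0.0001 -0.0007] deg [ 0.03 -0.01 -0.04] mm [-31.12  -0.24  -0.28] q [ -9.8  -5.  -20.3  74.6   0.  -12.8]
```

View pics/wrist4.png

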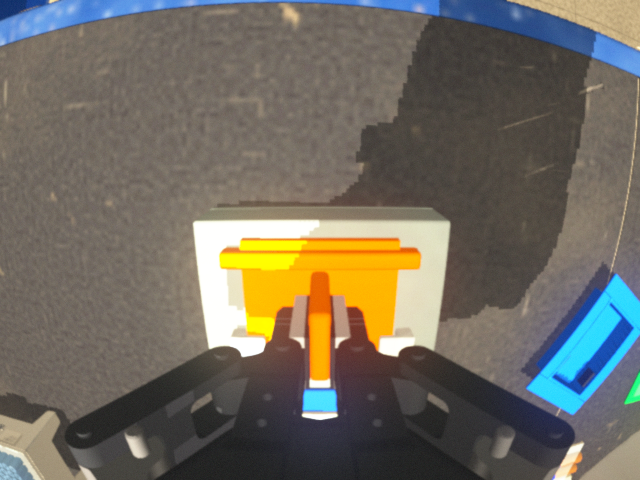

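Run:
```python
from h import *
w=load('wrist4')
c=w['image']; save(cv2.resize(c[195:365,180:460],None,fx=2.8,fy=2.8,interpolation=cv2.INTER_CUBIC),'c8.png')
obs=[(w,(-28,-35,5),(241,239)),(w,(-28,35,5),(400,239)),(w,(-24,-44,10),(220,252)),(w,(-16,-44,10),(222,268)),(w,(-24,44,10),(420,252)),(w,(-16,44,10),(420,268))]
x,r=fit(obs,[.465,-.08,.05,.0315]);print('plate',x,np.degrees(x[2]))
obs=[(w,(-164,-59,31.5),(194,222)),(w,(-164,59,31.5),(449,222)),(w,(-110,-44,42),(231,336)),(w,(-110,44,42),(412,336)),(w,(-110,-27,42),(265,337)),(w,(-110,27,42),(380,336))]
y,r=fit(obs,[.59,-.074,.05,0]);print('stand',y,np.degrees(y[2]),r.round(1).tolist())
print((x[0]-y[0])*1000)
```

```text
plate [ 0.46411496 -0.08153042  0.0524453   0.02845905] 3.0048940696362427
stand [ 0.59304995 -0.07399866  0.05315321 -0.00387122] 3.0454544751124732 [[0.8, -0.2], [-0.4, -0.4], [-0.4, 0.1], [1.1, -0.3], [0.2, 0.2], [-1.4, 0.9]]
-128.9349905530741
```

View pics/c8.png

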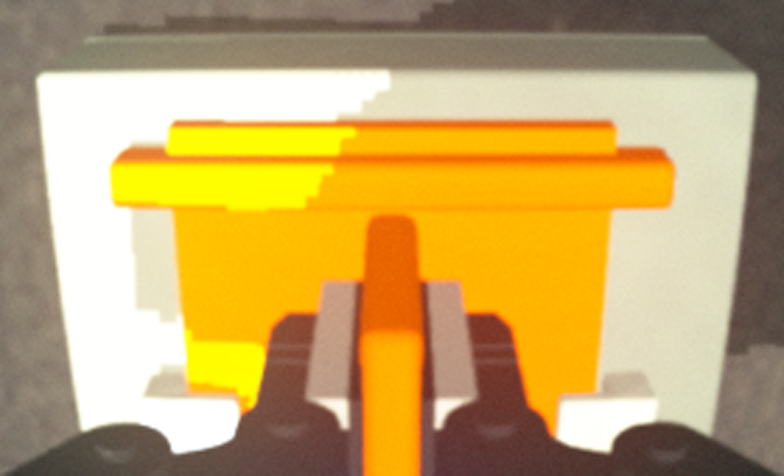

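Call:
step_arm(dr=[[0,0,0],[0,0,0],[0,0,0],[0,0,0],[0,0,0],[0,0,0],[0,0,0],[0,0,0]], xyz=[[-0.1,0.01,0],[-0.25,0.01,0],[-0.4,0.01,0],[-0.55,0.01,0],[-0.7,0.01,0],[-0.8,0.01,0],[-0.86,0.01,0],[-0.89,0.01,0]], gripper=[0,0,0,0,0,0,0,0])

```text
time: 11.1
ee_pos: [0.5007, -0.0785, 0.0464]
tcp_rot: [-180.0, -0.1, -177.1]
wrist_force: [-8.0, 1.3, 3.4]
opening: 0.0072
```

Run:
```python
from h import *
plan([.4975,-.079,.0467],[180,0,-177.0])
for n in ['wrist']:
    c=bot.camera(n); save(c['image'],n+'5.png'); pickle.dump(c,open(n+'5.pkl','wb'));save(cv2.resize(c['image'][170:365,160:480],None,fx=2.4,fy=2.4,interpolation=cv2.INTER_CUBIC),'c9.png')
```

```text
t 11.1 tcp [ 0.5007 -0.0785  0.0464] [-1.7999e+02 -1.3000e-01 -1.7706e+02] open 0.0072 F [-8.   1.3  3.4]
xyz [ 0.081 -0.009 -0.007] dr [-0.0001 -0.0023 -0.0011] deg [-0.01 -0.13 -0.06] mm [ 3.24 -0.36 -0.28] q [ -8.9  -0.2 -15.8  74.6  -0.  -11.8]
```

View pics/c9.png

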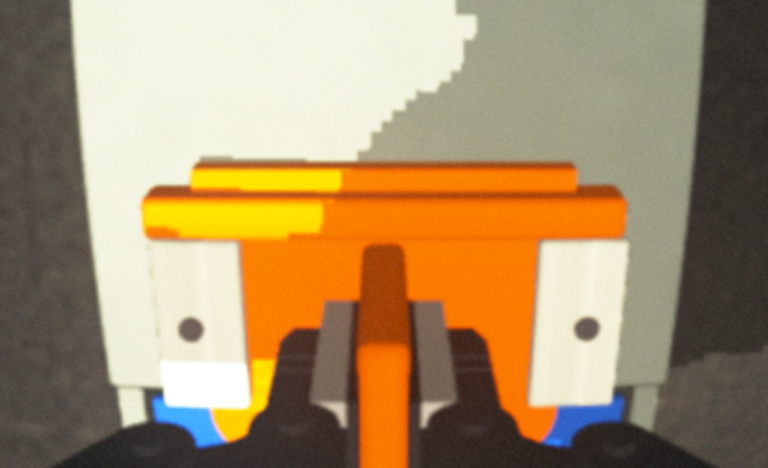

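Call:
step_arm(dr=[[0,0,0],[0,0,0],[0,0,0],[0,0,0],[0,0,0],[0,0,0],[0,0,0],[0,0,0]], xyz=[[-0.03,0,0],[-0.03,0,0],[0.0,0,0],[0,0,0],[0,0,0],[0,0,0],[0,0,-0.3],[0,0,-0.8]], gripper=[0,0,0,0.4,0.4,0.4,0.4,0.4])

```text
time: 11.95
ee_pos: [0.5009, -0.0784, 0.0787]
tcp_rot: [180.0, -0.1, -177.1]
wrist_force: [-0.2, -0.0, 0.6]
opening: 0.034
```

Run:
```python
from h import *
plan([.63,-.0315,.16],[180,0,-177.0])
```

```text
t 11.95 tcp [ 0.5009 -0.0784  0.0787] [ 1.7998e+02 -1.0000e-01 -1.7707e+02] open 0.034 F [-0.2 -0.   0.6]
xyz [-3.279  1.006 -2.037] dr [ 0.0003 -0.0017 -0.0012] deg [ 0.02 -0.1  -0.07] mm [-131.16   40.24  -81.48] q [ -8.9  -1.  -12.9  78.2  -0.  -11.8]
```

Call:
step_arm(dr=[[0,0,0],[0,0,0],[0,0,0],[0,0,0],[0,0,0],[0,0,0],[0,0,0],[0,0,0]], xyz=[[0,0,-0.8],[-0.6,0.2,-1.6],[-1.4,0.3,-2.3],[-2.2,0.4,-2.8],[-3.0,0.5,-3.0],[-3.8,0.6,-3.0],[-4.2,0.7,-3.0],[-4.2,0.7,-3.0]], gripper=[0.4,0.6,0.8,1,1,1,1,1])

```text
time: 12.75
ee_pos: [0.6693, -0.0412, 0.1982]
tcp_rot: [180.0, -0.0, -177.0]
wrist_force: [0.5, -0.5, 0.6]
opening: 0.0854
```

Run:
```python
from h import *
for n in ['wrist','top','scene']:
    c=bot.camera(n); save(c['image'],n+'6.png'); pickle.dump(c,open(n+'6.pkl','wb'))
plan([.63,-.0315,.16],[180,0,-177.0])
```

```text
t 12.9 tcp [ 0.6673 -0.042   0.1992] [-179.99    0.   -177.07] open 0.0854 F [-0.4  0.4  0.5]
xyz [0.918 0.311 0.98 ] dr [-0.0001  0.     -0.0012] deg [-0.01  0.   -0.07] mm [36.72 12.44 39.2 ] q [-3.6 21.6 26.2 94.6 -0.  -6.5]
```

View pics/wrist6.png

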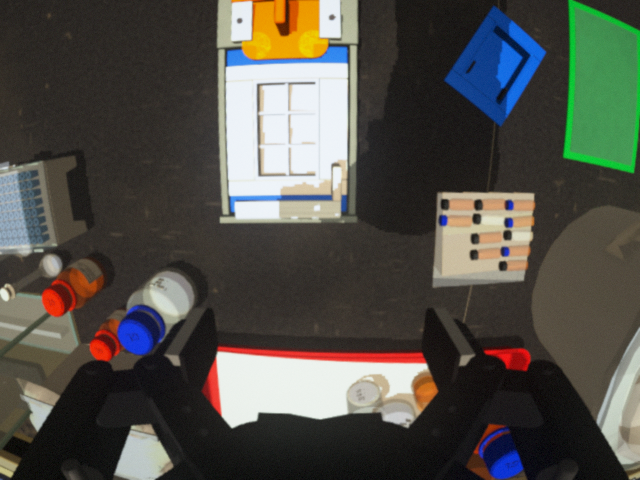

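Run:
```python
from h import *
c=load('wrist6')['image']; save(cv2.resize(c[0:130,210:370],None,fx=4.5,fy=4.5,interpolation=cv2.INTER_CUBIC),'c10.png');save(cv2.resize(c[120:230,210:370],None,fx=5,fy=5,interpolation=cv2.INTER_CUBIC),'c11.png')
```

```text
(no output)
```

View pics/c10.png

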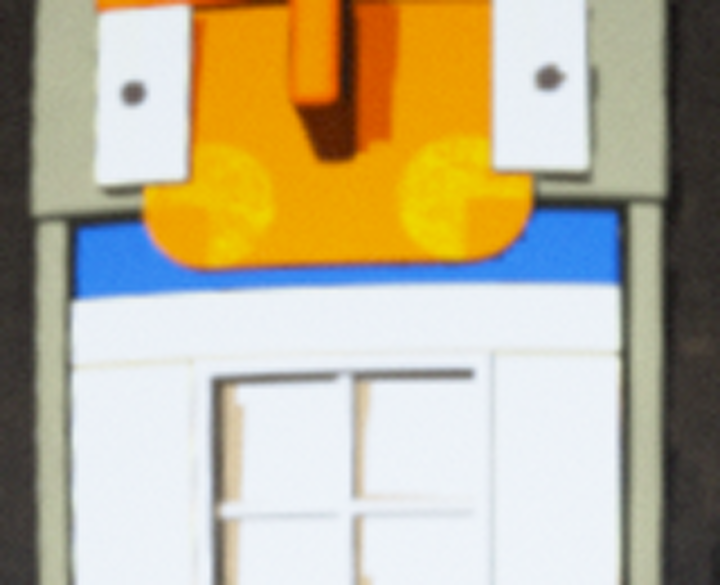

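View pics/c11.png

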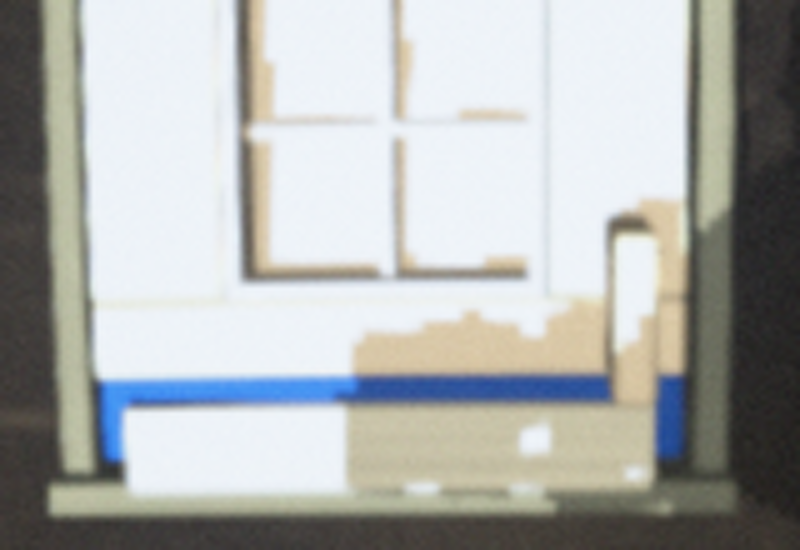

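Run:
```python
from h import *
w=load('wrist6')
A=lambda a,b:np.array([210+a/4.5,b/4.5]);B=lambda a,b:np.array([210+a/5,120+b/5])
tabo=[(w,(28,36.5,55),B(611,233)),(w,(28,43.5,55),B(658,232)),(w,(54,36.5,55),B(612,403)),(w,(54,43.5,55),B(657,402))]
rim=[(w,(-55,-50,20),A(73,298)),(w,(-55,50,20),A(620,283)),(w,(55,-50,20),B(99,377)),(w,(55,50,20),B(687,375))]
for n,o in(('tab',tabo),('rim',rim),('both',tabo+rim)):
    x,r=fit(o,[.591,-.074,.05,.015]);print(n,x.round(4),np.degrees(x[2]).round(2),r.round(1).tolist())
    x,r=fit([(c,(p[0],p[1],p[2]+15),u) for c,p,u in o],[.591,-.074,.05],freez=False);print('  zfix',x.round(4),np.degrees(x[2]).round(2))
    cs,sn=np.cos(x[2]),np.sin(x[2]);print('  tab grip',x[0]+cs*.041-sn*.04,x[1]+sn*.041+cs*.04)
st=[(w,(-110,-44,42),A(95,0)),(w,(-75,-44,42),A(97,183)),(w,(-75,-27,42),A(188,180)),(w,(-75,27,42),A(497,168)),(w,(-75,44,42),A(590,172)),(w,(60,-40,37),B(125,403))][1:]
x,r=fit(st,[.591,-.074,.05],freez=False);print('stand',x,r.round(1).tolist())
pl=[(w,(35,0,5),A(338,266)),(w,(20,35,5),A(533,205)),(w,(20,-35,5),A(143,215)),(w,(16,4,45),A(337,103)),(w,(16,-4,45),A(293,103))]
y,r=fit([(c,(p[0],p[1],p[2]+31.5),u) for c,p,u in pl],[.497,-.08,.05],freez=False);print('plate',y,r.round(1).tolist())
d=y[:2]-x[:2]; print('plate in stand', d@[np.cos(x[2]),np.sin(x[2])], d@[-np.sin(x[2]),np.cos(x[2])])
t=load('top6'); print([ray(t,p,.003).round(4).tolist() for p in [(237,240),(285,239),(286,312),(237,312)]])
```

```text
tab [ 0.5928 -0.0741  0.0629  0.0073] 3.61 [[0.0, -0.1], [-0.0, 0.1], [-0.1, -0.1], [0.1, 0.1]]
  zfix [ 0.5917 -0.0745  0.0628] 3.6
  tab grip 0.6301098404480624 -0.03202379511975146
rim [ 0.5916 -0.0736  0.0542  0.0138] 3.11 [[-0.0, 0.2], [0.4, 0.1], [-0.3, 0.2], [-0.0, -0.5]]
  zfix [ 0.5916 -0.0735  0.054 ] 3.09
  tab grip 0.6303592129245862 -0.03137376168421439
both [ 0.5916 -0.0739  0.0532  0.013 ] 3.05 [[0.3, -0.5], [0.4, -0.2], [-0.1, 0.2], [0.2, 0.5], [-0.0, 0.3], [0.0, 0.3], [-0.5, -0.1], [-0.5, -0.6]]
  zfix [ 0.5914 -0.0739  0.053 ] 3.03
  tab grip 0.6302525017122698 -0.031787757157715674
stand [ 0.59182556 -0.0757261   0.02597815] [[-0.3, -0.9], [0.1, -1.3], [-0.8, 0.9], [0.1, 0.8], [0.9, 0.1]]
plate [ 0.49901212 -0.07973114  0.05994597] [[-0.2, 0.3], [-0.0, -4.4], [0.4, -3.3], [0.6, 0.9], [-0.9, 1.4]]
plate in stand -0.092886154076154 -0.0015928410687292862
[[0.5875, 0.3292, 0.003], [0.5888, 0.2108, 0.003], [0.4097, 0.2096, 0.003], [0.4108, 0.3297, 0.003]]
```

Run:
```python
from h import *
plan([.6302,-.0317,.085],[180,0,-176.95])
```

```text
t 12.9 tcp [ 0.6673 -0.042   0.1992] [-179.99    0.   -177.07] open 0.0854 F [-0.4  0.4  0.5]
xyz [0.914 0.306 2.855] dr [-0.0001  0.     -0.0021] deg [-0.01  0.   -0.12] mm [ 36.56  12.24 114.2 ] q [-3.6 21.6 26.2 94.6 -0.  -6.5]
```

Call:
step_arm(dr=[[0,0,-0.002],[0,0,-0.002],[0,0,-0.002],[0,0,-0.002],[0,0,-0.002],[0,0,-0.002],[0,0,-0.002],[0,0,-0.002]], xyz=[[0.3,0.1,0.7],[0.6,0.2,1.4],[0.91,0.3,2.1],[0.91,0.3,2.6],[0.91,0.3,2.85],[0.91,0.3,2.85],[0.91,0.3,2.85],[0.91,0.3,2.85]], gripper=[0.7,0.5,0.4,0.4,0.4,0.4,0.4,0.4])

```text
time: 13.7
ee_pos: [0.6316, -0.0319, 0.0863]
tcp_rot: [-180.0, 0.1, -177.0]
wrist_force: [-0.1, -0.0, 0.5]
opening: 0.0339
```

Run:
```python
from h import *
c=bot.camera('wrist'); save(c['image'],'wrist7.png'); pickle.dump(c,open('wrist7.pkl','wb'))
plan([.6302,-.0317,.041],[180,0,-176.95])
```

```text
t 13.75 tcp [ 0.6316 -0.0319  0.0861] [-1.7999e+02  1.1000e-01 -1.7696e+02] open 0.0343 F [ 0.6 -0.8 -0.4]
xyz [0.036 0.006 1.127] dr [-0.0002  0.002  -0.0002] deg [-0.01  0.11 -0.01] mm [ 1.44  0.24 45.08] q [-2.9 15.7  6.3 80.5  0.  -5.9]
```

View pics/wrist7.png

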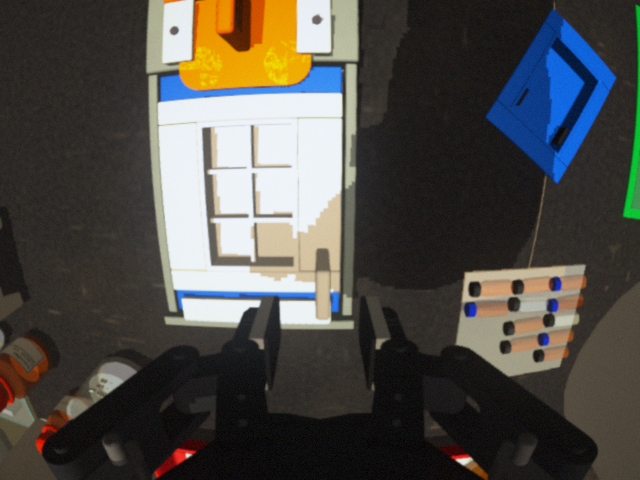

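Call:
step_arm(dr=[[0,0,0],[0,0,0],[0,0,0],[0,0,0],[0,0,0],[0,0,0],[0,0,0],[0,0,0]], xyz=[[0.035,0,0.4],[0.035,0,0.8],[0.035,0,1.05],[0.035,0,1.12],[0.035,0,1.12],[0.035,0,1.12],[0.035,0,1.12],[0.035,0,1.12]], gripper=[0.4,0.4,0.4,0.4,0,0,0,0], squeeze=80)

```text
time: 14.55
ee_pos: [0.6299, -0.0318, 0.0405]
tcp_rot: [-180.0, 0.1, -176.9]
wrist_force: [1.8, 1.3, 1.4]
opening: 0.0057
```

Run:
```python
from h import *
from scipy.spatial.transform import Rotation as Ro
c=bot.camera('wrist'); save(c['image'],'wrist8.png')
plan([.6302,-.0317,.041],[180,0,-176.95])
# peel: rotation about -x rim edge (stand (-55,0,31)) by a: tray x end up
o=bot.get_obs(); R0=Ro.from_euler('xyz',o['tcp_rot'],degrees=True); yw=np.radians(3.05)
ax=np.array([-np.sin(yw),np.cos(yw),0]); piv=np.array([.5915-.055*np.cos(yw),-.0738-.055*np.sin(yw),.031])
for a in (2,4,6,8,10,12):
    Q=Ro.from_rotvec(-ax*np.radians(a)); p=piv+Q.apply(o['ee_pos']-piv)
    print(a,(R0.inv().apply(p-o['ee_pos'])/.04).round(3),(R0.inv()*Q*R0).as_rotvec().round(4))
```

```text
t 14.6 tcp [ 0.6299 -0.0318  0.0405] [-1.8000e+02  7.0000e-02 -1.7695e+02] open 0.0056 F [ 0.8 -0.3  1.3]
xyz [-0.008  0.001 -0.012] dr [-0.      0.0011  0.0001] deg [-0.    0.07  0.  ] mm [-0.32  0.04 -0.48] q [-2.9 16.4  2.1 75.6  0.  -5.9]
2 [ 0.01  -0.    -0.083] [ 0.     -0.0349  0.    ]
4 [ 0.022 -0.    -0.166] [ 0.     -0.0698  0.    ]
6 [ 0.038 -0.    -0.248] [ 0.     -0.1047  0.    ]
8 [ 0.056 -0.    -0.33 ] [ 0.     -0.1396  0.    ]
10 [ 0.077 -0.    -0.411] [ 0.     -0.1745  0.    ]
12 [ 0.101 -0.    -0.492] [ 0.     -0.2094  0.    ]
```

View pics/wrist8.png

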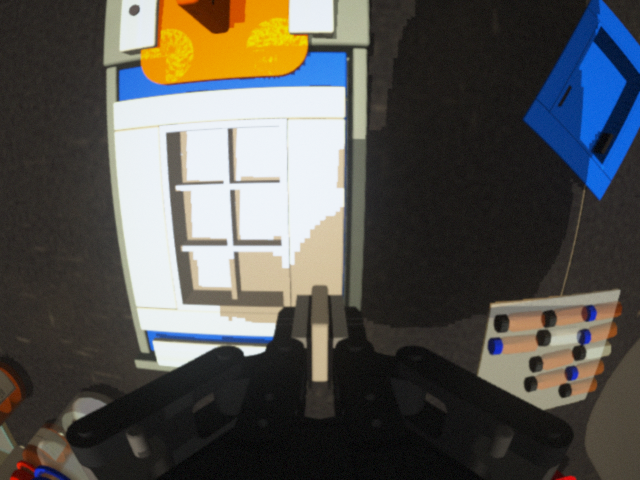

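Call:
step_arm(dr=[[0,-0.035,0],[0,-0.07,0],[0,-0.105,0],[0,-0.14,0],[0,-0.175,0],[0,-0.175,0],[0,-0.175,0],[0,-0.175,0]], xyz=[[0.01,0,-0.083],[0.022,0,-0.166],[0.038,0,-0.248],[0.056,0,-0.33],[0.077,0,-0.411],[0.077,0,-0.411],[0.077,0,-0.411],[0.077,0,-0.411]], gripper=[0,0,0,0,0,0,0,0])

```text
time: 15.4
ee_pos: [0.6265, -0.032, 0.0563]
tcp_rot: [-180.0, 10.0, -177.0]
wrist_force: [-1.1, -0.3, 1.3]
opening: 0.0055
```

Run:
```python
from h import *
for n in ['scene','wrist']:
    c=bot.camera(n); save(c['image'],n+'9.png'); pickle.dump(c,open(n+'9.pkl','wb'))
s=load('scene9')['image'];save(cv2.resize(s[210:330,280:420],None,fx=5,fy=5,interpolation=cv2.INTER_CUBIC),'c12.png')
plan([.6302,-.0317,.041],[180,0,-176.95])
```

```text
t 15.5 tcp [ 0.6265 -0.032   0.0562] [-180.      9.98 -176.95] open 0.0055 F [-1.6  0.6  1.3]
xyz [-0.026  0.003  0.391] dr [-1.000e-04  1.741e-01 -0.000e+00] deg [-0.    9.98 -0.  ] mm [-1.04  0.12 15.64] q [-3.4  5.9 -9.1 65.1  1.1 -6.4]
```

View pics/wrist9.png

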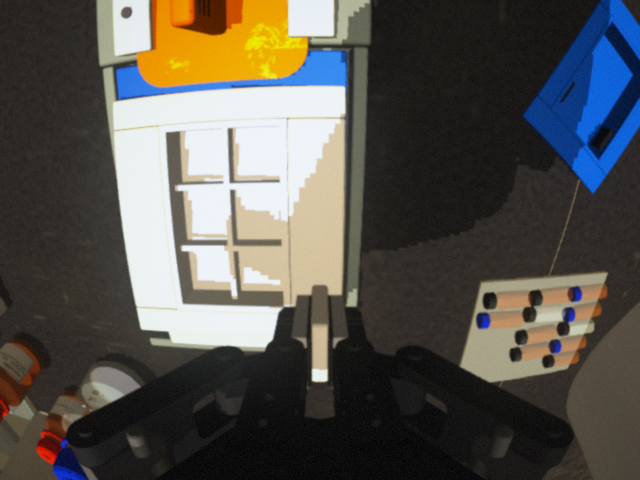

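View pics/c12.png

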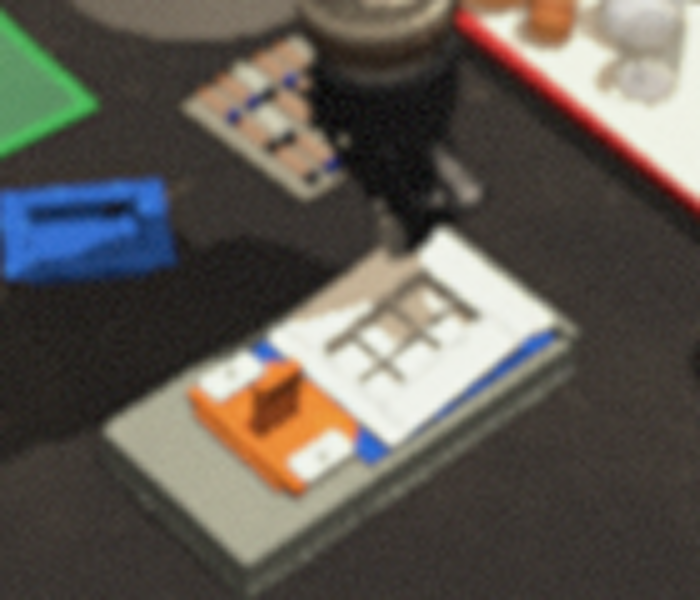

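Run:
```python
from h import *
s=load('scene9');w=load('wrist9');yw=np.radians(3.05);ax=np.array([-np.sin(yw),np.cos(yw),0])
Z=Ro.from_rotvec([0,0,yw])
for lift in (0,.006):
  out=[]
  for P in [(-55,-50,20),(55,-50,20),(-55,50,20)]:
    X=Z.apply(np.array(P)/1000)+[.5915,-.0738,.015]; piv=Z.apply([-.055,0,.016])+[.5915,-.0738,.015]
    Y=piv+Ro.from_rotvec(-ax*np.radians(9.9)).apply(X-piv)+[0,0,lift]
    out.append((P,((proj(s,Y)[0]-[280,210])*5).round(0),proj(w,Y)[0].round(0)))
  print(lift,out)
```

```text
0 [((-55, -50, 20), array([388., 445.]), array([115., 101.])), ((55, -50, 20), array([535., 323.]), array([143., 331.])), ((-55, 50, 20), array([262., 336.]), array([350.,  86.]))]
0.006 [((-55, -50, 20), array([388., 437.]), array([108., 103.])), ((55, -50, 20), array([536., 316.]), array([138., 339.])), ((-55, 50, 20), array([262., 329.]), array([351.,  87.]))]
```

Run:
```python
from h import *
plan([.6265,-.032,.0862],[-180,9.98,-176.95])
```

```text
t 15.5 tcp [ 0.6265 -0.032   0.0562] [-180.      9.98 -176.95] open 0.0055 F [-1.6  0.6  1.3]
xyz [-0.13   0.    -0.738] dr [-0.0001 -0.0001 -0.    ] deg [-0. -0. -0.] mm [ -5.2    0.   -29.52] q [-3.4  5.9 -9.1 65.1  1.1 -6.4]
```

Call:
step_arm(dr=[[0,0,0],[0,0,0],[0,0,0],[0,0,0],[0,0,0],[0,0,0],[0,0,0],[0,0,0]], xyz=[[-0.017,0,-0.1],[-0.034,0,-0.2],[-0.051,0,-0.3],[-0.068,0,-0.4],[-0.085,0,-0.5],[-0.1,0,-0.6],[-0.13,0,-0.74],[-0.13,0,-0.74]], gripper=[0,0,0,0,0,0,0,0], squeeze=100)

```text
time: 16.3
ee_pos: [0.6269, -0.032, 0.0877]
tcp_rot: [-180.0, 10.1, -176.9]
wrist_force: [0.8, -0.4, 0.3]
opening: 0.0054
```

Run:
```python
from h import *
for n in ['scene','wrist']:
    c=bot.camera(n); save(c['image'],n+'10.png'); pickle.dump(c,open(n+'10.pkl','wb'))
s=load('scene10')['image'];save(cv2.resize(s[210:330,280:420],None,fx=5,fy=5,interpolation=cv2.INTER_CUBIC),'c13.png')
plan([.6265,-.032,.2],[-180,0,-176.95])
```

```text
t 16.4 tcp [ 0.6265 -0.032   0.0866] [-180.     10.05 -176.95] open 0.0055 F [-0.1 -0.2 -1. ]
xyz [-4.950e-01 -1.000e-03 -2.791e+00] dr [-0.      0.1754  0.    ] deg [-0.   10.05  0.  ] mm [-1.9800e+01 -4.0000e-02 -1.1164e+02] q [-3.4  5.1 -6.5 68.4  1.1 -6.4]
```

View pics/wrist10.png

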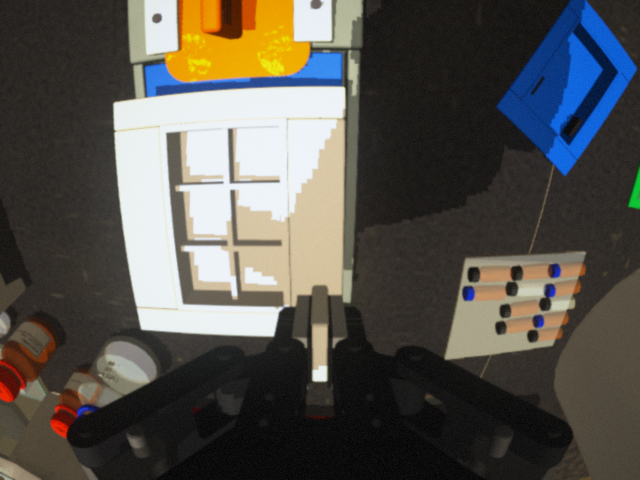

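View pics/c13.png

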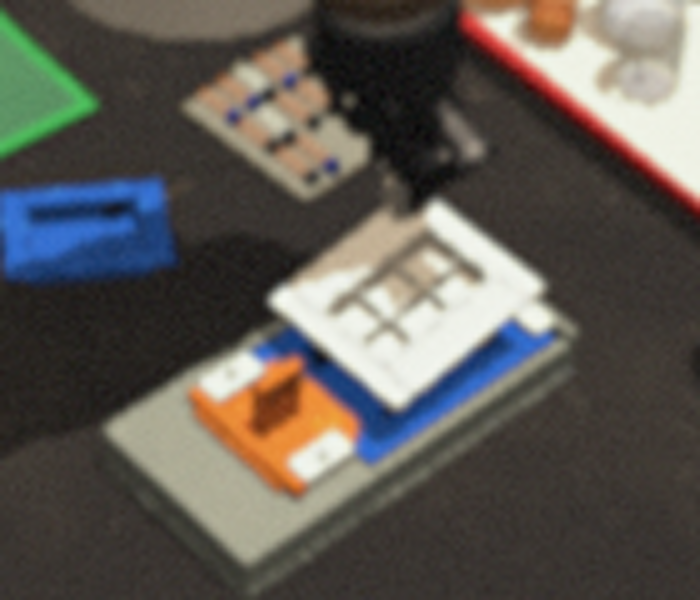

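Run:
```python
from h import *
t=load('top1')
for z in(.1,.2,.25): print(z,[ray(t,p,z).round(3).tolist() for p in [(238,228),(290,200),(295,190)]])
plan([.6265,-.032,.24],[-180,0,-176.95])
```

```text
0.1 [[0.611, 0.313, 0.1], [0.674, 0.193, 0.1], [0.697, 0.181, 0.1]]
0.2 [[0.604, 0.299, 0.2], [0.663, 0.188, 0.2], [0.685, 0.177, 0.2]]
0.25 [[0.601, 0.292, 0.25], [0.657, 0.185, 0.25], [0.678, 0.175, 0.25]]
t 16.4 tcp [ 0.6265 -0.032   0.0866] [-180.     10.05 -176.95] open 0.0055 F [-0.1 -0.2 -1. ]
xyz [-6.700e-01 -1.000e-03 -3.776e+00] dr [-0.      0.1754  0.    ] deg [-0.   10.05  0.  ] mm [-2.6800e+01 -4.0000e-02 -1.5104e+02] q [-3.4  5.1 -6.5 68.4  1.1 -6.4]
```

Call:
step_arm(dr=[[0,0,0],[0,0.02,0],[0,0.05,0],[0,0.09,0],[0,0.13,0],[0,0.16,0],[0,0.175,0],[0,0.175,0]], xyz=[[-0.09,0,-0.5],[-0.19,0,-1.1],[-0.3,0,-1.7],[-0.41,0,-2.3],[-0.51,0,-2.9],[-0.6,0,-3.4],[-0.66,0,-3.7],[-0.67,0,-3.8]], gripper=[0,0,0,0,0,0,0,0])

```text
time: 17.2
ee_pos: [0.627, -0.032, 0.2414]
tcp_rot: [-180.0, 0.0, -176.9]
wrist_force: [0.2, -0.7, -0.6]
opening: 0.0052
```

Run:
```python
from h import *
plan([.457,.308,.23],[-180,0,-87])
plan([.54,.14,.23],[-180,0,-132])
```

```text
t 17.2 tcp [ 0.627  -0.032   0.2414] [-1.7999e+02  4.0000e-02 -1.7695e+02] open 0.0052 F [ 0.2 -0.7 -0.6]
xyz [3.792 8.714 0.281] dr [-6.0000e-04  5.0000e-04 -1.5698e+00] deg [-4.000e-02  3.000e-02 -8.995e+01] mm [151.68 348.56  11.24] q [-2.9 16.4 24.4 97.9 -0.  -6. ]
t 17.2 tcp [ 0.627  -0.032   0.2414] [-1.7999e+02  4.0000e-02 -1.7695e+02] open 0.0052 F [ 0.2 -0.7 -0.6]
xyz [1.944 4.41  0.283] dr [-4.000e-04  6.000e-04 -7.844e-01] deg [-2.000e-02  4.000e-02 -4.495e+01] mm [ 77.76 176.4   11.32] q [-2.9 16.4 24.4 97.9 -0.  -6. ]
```

Call:
step_arm(dr=[[0,0,-0.1],[0,0,-0.2],[0,0,-0.3],[0,0,-0.4],[0,0,-0.5],[0,0,-0.6],[0,0,-0.7],[0,0,-0.78]], xyz=[[0.25,0.55,0.1],[0.5,1.1,0.2],[0.75,1.65,0.25],[1.0,2.2,0.25],[1.25,2.75,0.25],[1.5,3.3,0.25],[1.75,3.85,0.25],[1.95,4.4,0.25]], gripper=[0,0,0,0,0,0,0,0])

```text
time: 18.0
ee_pos: [0.5381, 0.1403, 0.23]
tcp_rot: [180.0, -0.0, -132.0]
wrist_force: [0.1, -0.3, -0.2]
opening: 0.0054
```

Run:
```python
from h import *
plan([.457,.308,.23],[-180,0,-87])
```

```text
t 18.0 tcp [0.5381 0.1403 0.23  ] [ 1.7999e+02 -1.0000e-02 -1.3203e+02] open 0.0054 F [ 0.1 -0.3 -0.2]
xyz [-1.757  4.312  0.   ] dr [ 2.00e-04 -1.00e-04 -7.86e-01] deg [ 1.000e-02 -0.000e+00 -4.503e+01] mm [-70.28 172.48   0.  ] q [ 14.6   5.8  10.8  95.    0.  -33.4]
```

Call:
step_arm(dr=[[0,0,-0.11],[0,0,-0.22],[0,0,-0.33],[0,0,-0.44],[0,0,-0.55],[0,0,-0.66],[0,0,-0.75],[0,0,-0.785]], xyz=[[-0.25,0.6,0],[-0.5,1.2,0],[-0.75,1.8,0],[-1.0,2.4,0],[-1.25,3.0,0],[-1.5,3.6,0],[-1.7,4.1,0],[-1.75,4.3,0]], gripper=[0,0,0,0,0,0,0,0])

```text
time: 18.8
ee_pos: [0.4577, 0.3083, 0.2298]
tcp_rot: [180.0, -0.0, -87.0]
wrist_force: [1.0, -1.4, -0.4]
opening: 0.0054
```

Run:
```python
from h import *
plan([.457,.308,.23],[-180,0,-87])
for n in ['scene','top','wrist']:
    c=bot.camera(n); save(c['image'],n+'11.png'); pickle.dump(c,open(n+'11.pkl','wb'))
plan([.457,.308,.23],[-180,0,-87])
```

```text
t 18.8 tcp [0.4577 0.3083 0.2298] [179.97  -0.   -87.03] open 0.0054 F [ 1.  -1.4 -0.4]
xyz [ 0.007  0.019 -0.004] dr [ 0.0006 -0.     -0.0006] deg [ 0.03 -0.   -0.03] mm [ 0.28  0.76 -0.16] q [ 34.    5.2  10.2  95.    0.  -59. ]
t 18.95 tcp [0.4586 0.3069 0.2304] [ 1.7999e+02 -2.0000e-02 -8.7340e+01] open 0.0056 F [ 0.2 -0.5 -0.3]
xyz [-0.03   0.038  0.009] dr [ 0.0002 -0.0004 -0.0059] deg [ 0.01 -0.02 -0.34] mm [-1.2   1.52  0.36] q [ 33.8   5.2  10.2  95.   -0.  -58.9]
```

View pics/scene11.png

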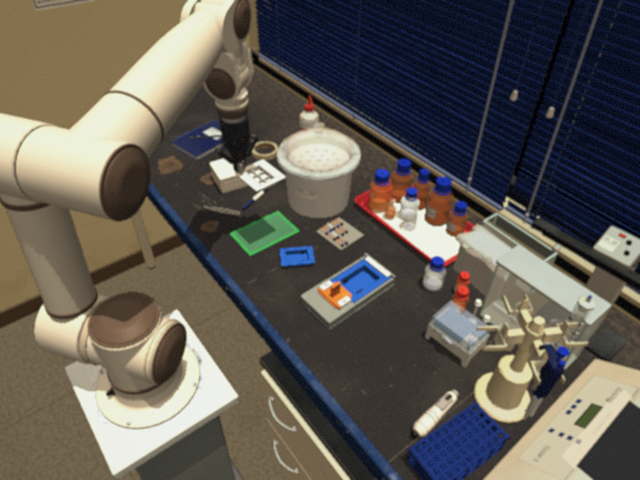

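View pics/top11.png

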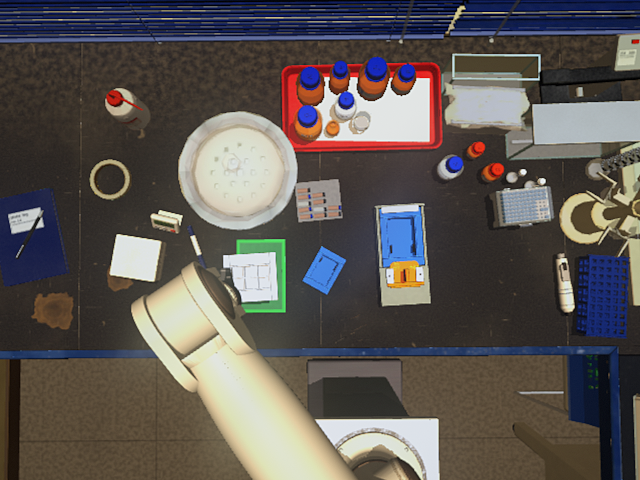

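View pics/wrist11.png

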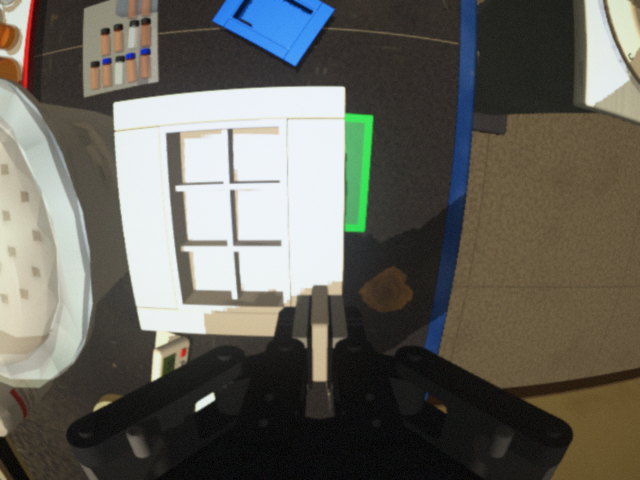

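Run:
```python
from h import *
t=load('top11');w=load('wrist11')
print('tray centre',ray(t,(250,277),.225))
obs=[(w,(-55,-50,20),(114,102)),(w,(-55,50,20),(345,87)),(w,(55,-50,20),(141,330)),(w,(28,36.5,55),(312,286)),(w,(28,43.5,55),(328,286))]
x,r=fit(obs,[.5,.27,1.62,.2]);print('wrist fit tray',x,r.round(1).tolist())
save(cv2.resize(t['image'][190:315,350:450],None,fx=4.6,fy=4.6,interpolation=cv2.INTER_CUBIC),'c14.png')
```

```text
tray centre [0.49946025 0.27115634 0.225     ]
wrist fit tray [0.5017698  0.26296382 1.69526643 0.19202903] [[0.9, -0.3], [-16.7, -18.0], [12.1, -13.9], [-1.8, 2.4], [1.1, 1.1]]
```

View pics/c14.png

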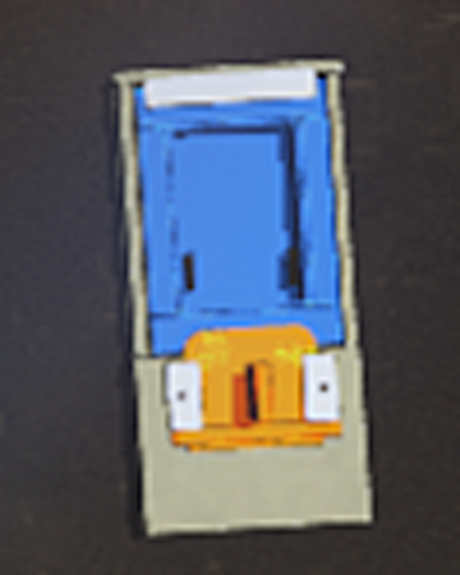

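Call:
step_arm(dr=[[0,0,0],[0,0,0],[0,0,0],[0,0,0],[0,0,0],[0,0,0],[0,0,0],[0,0,0]], xyz=[[0,0,0],[0,0,0],[0,0,0],[0,0,0],[0,0,0],[0,0,0],[0,0,0],[0,0,0]], gripper=[0,0,0,0,0,0,0,0])

```text
time: 19.75
ee_pos: [0.4588, 0.3071, 0.2307]
tcp_rot: [180.0, -0.0, -87.3]
wrist_force: [0.8, -0.2, -0.4]
opening: 0.0054
```

Run:
```python
from h import *
w=load('wrist11'); o=bot.get_obs(); print(o['ee_pos'],o['tcp_rot'],o['opening'],o['wrist_force'])
# predicted level tray rim in wrist11
R=Ro.from_euler('z',np.radians(92.7)); 
org=np.array([.4586,.3069,.2304])-R.apply([.0405,.0399,.0255])
print('origin',org,[(P,proj(w,org+R.apply(np.array(P)/1000))[0].round(0).tolist()) for P in [(-55,-50,20),(-55,50,20),(55,-50,20),(28,40,55)]])
print(bot.job_done())
```

```text
[0.45880352 0.30709114 0.23072513] [ 1.79998835e+02 -6.21657379e-04 -8.72842665e+01] 0.0053557911212046925 [ 0.83070116 -0.18436326 -0.43065867]
origin [0.50036352 0.26832451 0.2049    ] [((-55, -50, 20), [110.0, 102.0]), ((-55, 50, 20), [343.0, 86.0]), ((55, -50, 20), [139.0, 330.0]), ((28, 40, 55), [317.0, 325.0])]
the job is handed in; nothing more can be done
None
```

I slid the orange plate home, peeled the white tray off tab corner first, and handed the job in at about 19.8 s with the tray held level over the green mat.

- **Plate:** I felt an 8 N stop against the guide ends. The wrist picture put it at about x = -93 mm in the stand, against -94 nominal, and the final top view shows it still home.
- **Peel:** I turned the tray 10° about its near rim, raising the tab corner about 19 mm by calculation. Projecting that pose into the scene and wrist pictures matched the near rim still seated, except the far corner in the scene view, about 5 px off. The blue tray stayed in the stand, and I then lifted the white tray clear.
- **End pose:** The tray origin is at about (0.500, 0.268, 0.205) m, within a few millimetres of the mat centre (0.499, 0.270). The projected level rim agrees with the picture to within 4 px, and the arm was still.
- **Bottle and box:** They look unmoved in the top and scene pictures; I did not measure them again.

**Checks that failed or disagreed:**
- A free fit of the tray in the last wrist picture left residuals of up to 18 px. One of its tab points was probably wrongly picked, as its projection misses by about 39 px. I relied on the projection and the top view instead.
- In the pictures taken over the tab, fits to the stand's guides and the tab alone differed in yaw by up to 2°. I used the 3.05° from the tray rim and tab together.

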